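# Hang the nut driver back in its fork

## Task

Put the nut driver away: lift it out of its cradle by the butt of its handle, ease your grip so that it swings down in the fingers and hangs socket-down, then grip it again and bring it in under the little shelf of the hanger stand, lower it until its collar rests on both tines of the fork behind the lips, and only then let go, leaving it hanging still. Do not drop the driver or set it down on the bench, and leave the brush, tweezers and jig where they are.

Things in the scene. Friction and masses are not known exactly. Their poses are not given: they have to be found in the camera images.
- driver: Nut driver, 186 mm long, 0.28 kg (-20 to +30 %). Origin on its long axis at the grip flats, 16 mm from the butt end; +x along the axis to the socket. Black flat-sided handle 22 mm wide (y) by 20 (z), x -16 to 60 mm; steel collar 32 mm across, to x 66; round shank 10 mm across, to x 140; socket head 22 mm across, to x 170. At the start it lies level in the cradle, axis 45 mm above the bench.
- driver_grip (a point): Driver's origin, the place to grip. Centre of mass about 100 mm from here towards the socket. Gripped hard across the 22 mm flats (50 N or more) the driver keeps its angle. Loosened little by little from about 20 N it creeps down about the line between the fingers, hanging nearly plumb (within about 10 degrees) at some 5 to 15 N; at 3 N, or loosened suddenly, it may slide out of the fingers.
- driver_collar (a point): Centre of the collar's lower face (the face towards the socket), on the driver's axis, 66 mm from the origin. This face rests on the tines.
- driver_tip (a point): Centre of the socket's open end, on the driver's axis, 170 mm from the origin.
- cradle: Fixed aluminium cradle; the driver lies along its x axis, socket roughly towards the robot. Origin on the bench below the grip flats, open below and beside them. Base 60 mm wide, 6 thick, x 30 to 140 mm. Handle rest at x 42 to 54 between cheeks 80 mm high (35 above the driver's axis), 28 apart, 8 thick. Shank rest at x 120 to 132 between cheeks 52 mm high, 18 apart. Lift the driver straight up 80 mm to clear it.
- hanger: Fixed hanger stand. Origin on the bench below the fork's seat; the fork opens to the stand's -x, the robot's side. Base 170 mm wide (y), x -30 to 80 mm, 10 thick; posts 20 mm square at x 65, y +-70 mm. Tines 8 mm thick from x -29 mm back, 14 mm slot between, closed at x 9. Lips 8 mm high on the tines at x -29 to -23: bring the collar in over them, then lower it behind them.
- seat (a point): Fork's seat: on the tines' top face, 135 mm above the bench, midway between the tines, where the collar's centre belongs. Axes as the stand's. The socket head does not pass the slot: the shank must enter from -x.
- shelf_edge (a point): Middle of the lower front edge of the stand's shelf, 276 mm above the bench, 12 mm beyond the seat in x. Shelf 170 mm wide, x 12 to 80 mm, 12 thick, low boxes on it to 314 mm. A gripper reaches the seat only leaning back towards the stand's -x, by about 30 to 45 degrees.
- brush: Bystander, loose: wooden brush with short brass bristles, 185 mm long along x, 24 mm wide, 22 mm high, lying on the bench. Origin on the bench under its middle.
- tweezers: Bystander, loose: steel tweezers, 145 mm long along x, 8 mm high, lying on the bench. Origin on the bench under their middle.
- jig: Bystander, loose, 1.8 kg: aluminium board jig, 130 by 100 mm, 100 mm high to the top of its post. Origin on the bench under its middle.
Mind the look-alikes: they are no part of the job. What is shaped like the cradle but purple or yellow is not meant.

How it is judged:
By the outcome, as a careful person would: the job done as asked, in the order asked, and still so for the second after the job is handed in, with the robot touching nothing.
It also fails if it takes over 69 s, if anything falls off the work surface, if the arm or the gripper's body presses on something with over 40 N, if the wrist force passes 120 N, or if a joint passes its speed limit or range.

## Robot

A 6-joint arm with a two-finger parallel gripper is mounted at the origin on the work surface. World frame = base frame: x ahead of the robot, y to its left, z up, the work surface at z = 0. Lengths are in m, angles in rad, forces in N, time in s.
With the tool pointing down it reaches from about 0.25 to 0.775 m from the base axis. Payload 4 kg.
Tool frame: the origin (TCP) lies on the centre line of the jaws, within the pads' length; the fingertips stand 22 mm ahead of it and the grasp point (between the pads) lies 3 mm ahead of it; z points along the fingers, y is the direction in which the jaws open and shut (so a half turn about z gives the same grasp; the last joint's range is limited). The gripper opens to 94 mm and grips with 3 to 60 N. Pads are 16 mm wide; open, the fingers measure 119 mm over their backs; the gripper's body (75 mm by 177 mm) begins 78 mm behind the grasp point.
Start: joints at [-1.298, 0.087, 1.371, -0, 1.684, -0.103], TCP at [0.202, -0.512, 0.228] pointing down, gripper open.
Joint ranges: [-3.1, 3.1], [-0.76, 2.03], [0.27, 2.55], [-1.08, 4.22], [0.17, 2.65], [-2.57, 2.57]. Speed limits (rad/s): [2.79, 2.79, 3.14, 3.14, 3.14, 3.14].

## Interface

Orientations are given as [roll, pitch, yaw] about the fixed x, y, z axes, in that order (R = Rz(yaw) Ry(pitch) Rx(roll)).
In Python, from bench import robot gives the robot as it stands. The module is installed in compiled form; this text tells all that it offers.
- The arm moves only by the shell command python3 -m inch 'ROWS'. ROWS is JSON, a list of rows, each an object with "linear": the shift along the world's x, y, z scaled (see below), a list of three; "twist": the turn about the world's z scaled (see below); "gripper": the opening, from 0 (shut) to 1 (fully open). In form: [{"linear": [x, y, z], "twist": twist, "gripper": gripper}, ...]. A call has 1 to 10 rows; each row is the pose to reach, as a shift and turn from the pose commanded when the call began; what a row does not reach only later rows make up. The controller multiplies each number of a shift by 0.1 m and each number of a turn by 60 degrees. A row lasts 1/12 s, in which the tool goes at most 41.7 mm and 7.16 degrees, less where a joint would pass 70% of its speed; a pose out of reach is approached as far as the arm can. A call with a number of a shift or a turn outside -1 to 1 is refused whole. A call with a gripper value outside its range is refused whole. The fingers move at their own pace and stop on an object; the grip force is fixed at half the most. Time passes only in rows, so rows that repeat a pose let the fingers close. It gives the time, the measured TCP pose, the force and the opening at its end, in the units of the state.
- robot.get_obs(): the state, without advancing time (a new reading comes with each control period).
- robot.snapshot(name): name is "side" or "top"; returns a dict with "image" (400x640x3 uint8, red, green, blue), "depth" (400x640 float32, m along the optical axis (not along the pixel's ray), 0 where there is no reading), "mtx" (3x3 intrinsics, pixels), "rvec" (rotation vector, rad) and "tvec" (3), from world to camera coordinates, as OpenCV has them. Camera axes: x right, y down, z forward; pixel columns grow to the right and rows downward; lengths in m; the calibration is good to about 2 mm. A picture is of the moment at which its call begins.
- robot.close_job(): hands the job in, once; it reports no verdict.
The state is a dict: "time": time; "joint_positions": joint angles; "qvel": joint speeds; "joint_torque": joint torques, N m; "tool_pos": TCP position; "ee_rot": TCP orientation; "wrist_force": force on the tool from outside, world axes, zero at the start; "wrist_torque": the same for the moment, N m; "width": finger opening in m.
Only numpy, scipy, OpenCV 4.12 (cv2) and the standard library are available. Lean on these libraries where they do the work, as an engineer would, in place of code of your own. Each camera call takes 0.05 s, during which the arm holds its last target.

## Working session

There is one attempt and no reset: what is moved stays moved. The work goes in short steps, Python scripts to look and compute and a shell command to move; the robot and the scene stay as the last step left them, time stands still between calls to the robot, and variables do not carry over. Pictures are saved under pics/ and viewed, and the job is handed in when it is done.

```bash
mkdir -p pics; ls; cat > h.py <<'E'
import numpy as np, cv2, pickle
from bench import robot
def snap(n,tag):
    s=robot.snapshot(n); pickle.dump(s,open(f'{tag}.pkl','wb'))
    cv2.imwrite(f'pics/{tag}.png',s['image'][:,:,::-1]); return s
def world(s):
    R,_=cv2.Rodrigues(np.array(s['rvec'],float)); K=np.array(s['mtx']); d=s['depth']
    v,u=np.mgrid[0:d.shape[0],0:d.shape[1]]
    c=np.stack([(u-K[0,2])/K[0,0]*d,(v-K[1,2])/K[1,1]*d,d],-1)
    return (c-np.array(s['tvec']).ravel())@R
E
python3 - <<'E'
from h import *
snap('top','top0');snap('side','side0')
o=robot.get_obs(); print(o)
E
```

```text
pics
{'time': 0.1, 'joint_positions': array([-1.29810014e+00,  8.78880391e-02,  1.37207804e+00, -8.03580825e-06,
        1.68362389e+00, -1.03109835e-01]), 'qvel': array([-4.17769009e-06, -9.50661399e-04, -3.06239880e-03,  1.09510549e-03,
       -3.32572192e-05,  7.07154433e-04]), 'joint_torque': array([ 2.69806958e-03, -3.41252732e+01, -3.03301978e+01,  7.20506231e-02,
        3.03966645e-02, -9.62682589e-05]), 'tool_pos': array([ 0.20172818, -0.51118376,  0.22643012]), 'ee_rot': array([-3.13960513e+00, -1.97633308e-04,  3.75804925e-01]), 'wrist_force': array([0.1222966 , 0.11142483, 0.17733295]), 'wrist_torque': array([0.00461464, 0.02687656, 0.02535351]), 'width': 0.09368050044297259}
```

View pics/top0.png

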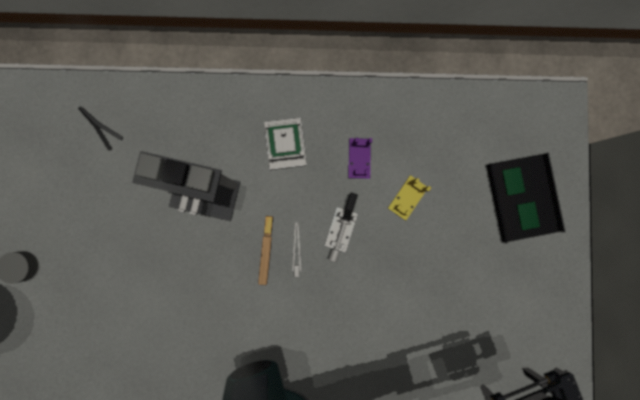

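View pics/side0.png

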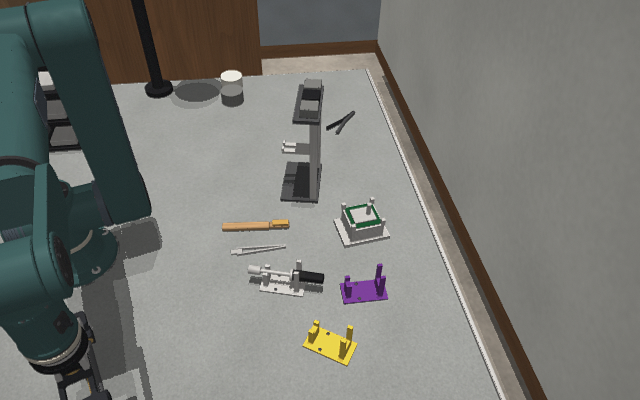

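Top view: the driver's black handle is at (350,207) in the white cradle, with the hanger's tines at (183,203) and (194,206) and the shelf behind them. The brush is at (266,250), the tweezers at (297,250) and the jig at (285,143). Side view: the driver is at (285,277) and the tines at (288,148). I'll measure next.

```bash
python3 - <<'E'
from h import *
t=pickle.load(open('top0.pkl','rb'));s=pickle.load(open('side0.pkl','rb'))
for n,q in(('top',t),('side',s)):
    R,_=cv2.Rodrigues(np.array(q['rvec'],float)); print(n,'cam',(-R.T@np.array(q['tvec']).ravel()).round(3), 'fx',np.array(q['mtx'])[0,0])
W=world(t);I=t['image'].astype(int)
# driver handle: dark, z .02-.08
def box(u0,u1,v0,v1,cond,name,W=W,I=I):
    w=W[v0:v1,u0:u1].reshape(-1,3);c=I[v0:v1,u0:u1].reshape(-1,3)
    m=cond(w,c);p=w[m];print(name,len(p),'med',np.median(p,0).round(4),'min',p.min(0).round(4),'max',p.max(0).round(4));return p
def line(p):
    m=p[:,:2].mean(0);u,sv,vt=np.linalg.svd(p[:,:2]-m);d=vt[0];k=(p[:,:2]-m)@d;print(' mean',m.round(4),'yaw',np.degrees(np.arctan2(d[1],d[0])).round(2),'ends',(m+d*k.min()).round(4),(m+d*k.max()).round(4))
p=box(335,365,190,225,lambda w,c:(c.max(1)<60)&(w[:,2]>.03)&(w[:,2]<.075),'handle');line(p)
p=box(320,365,190,265,lambda w,c:(w[:,2]>.03)&(w[:,2]<.07),'drv all');line(p)
H=lambda a,b:(lambda w,c:(w[:,2]>a)&(w[:,2]<b))
p=box(160,215,190,220,H(.12,.15),'tines');line(p)
p=box(120,230,140,220,H(.27,.295),'shelf');line(p) if len(p)>3 else 0
p=box(120,230,140,220,H(.295,.33),'boxes');line(p)
p=box(255,278,210,290,H(.01,.04),'brush');line(p)
p=box(287,305,215,280,H(.003,.03),'tweez');line(p)
p=box(255,315,110,175,H(.01,.12),'jig')
print(W[140:222:4,150:245:8,2].round(3))
q=t['image'];c=cv2.resize(q[130:280,120:380],None,fx=3,fy=3,interpolation=cv2.INTER_CUBIC);cv2.imwrite('pics/tc.png',np.clip(c[:,:,::-1]*1.6,0,255))
q=s['image'];c=cv2.resize(q[70:220,240:400],None,fx=4,fy=4,interpolation=cv2.INTER_CUBIC);cv2.imwrite('pics/sc.png',np.clip(c[:,:,::-1]*1.4,0,255))
E
```

```text
top cam [ 0.553 -0.055  1.193] fx 440.2197614679957
side cam [ 0.496 -0.894  1.013] fx 493.2617150968297
handle 213 med [ 0.5873 -0.1785  0.0545] min [ 0.551  -0.1952  0.0348] max [ 0.6213 -0.1589  0.0611]
 mean [ 0.5866 -0.1777] yaw 163.42 ends [ 0.621  -0.1879] [ 0.5524 -0.1675]
drv all 552 med [ 0.5483 -0.1641  0.0534] min [ 0.4418 -0.1979  0.0312] max [ 0.6214 -0.1267  0.0676]
 mean [ 0.5359 -0.1635] yaw 163.0 ends [ 0.6214 -0.1896] [ 0.4439 -0.1353]
tines 232 med [0.5818 0.2151 0.1351] min [0.5602 0.189  0.1226] max [0.6054 0.2377 0.1462]
 mean [0.5822 0.2136] yaw -101.65 ends [0.5868 0.2359] [0.5779 0.1927]
shelf 1121 med [0.6191 0.1892 0.288 ] min [0.5863 0.1127 0.2774] max [0.687  0.2923 0.2949]
 mean [0.624 0.194] yaw -98.25 ends [0.6379 0.2901] [0.6129 0.1179]
boxes 1665 med [0.6417 0.1993 0.3136] min [0.6053 0.1249 0.2951] max [0.6796 0.2755 0.3191]
 mean [0.6417 0.1994] yaw -102.41 ends [0.658  0.2737] [0.6261 0.1284]
brush 555 med [0.4657 0.0398 0.0146] min [0.3781 0.0226 0.0102] max [0.5588 0.057  0.0284]
 mean [0.4666 0.0398] yaw 175.01 ends [0.5593 0.0317] [0.3775 0.0
[... 2572 characters left out ...]
 9.000e-03  7.000e-03  0.000e+00]
 [-4.000e-03 -4.000e-03 -4.000e-03 -0.000e+00  1.380e-01  1.000e-02
   1.290e-01  9.000e-03  1.200e-02  1.300e-02  9.000e-03  5.000e-03]
 [ 2.000e-03 -1.000e-03 -2.000e-03 -3.000e-03  1.000e-03  1.440e-01
   1.200e-02  9.000e-03  1.100e-02  1.100e-02  8.000e-03  0.000e+00]
 [-1.000e-03 -5.000e-03  0.000e+00 -1.000e-03  4.000e-03 -1.000e-03
  -5.000e-03  1.000e-03  1.000e-02  9.000e-03  1.100e-02 -1.000e-03]
 [-2.000e-03 -2.000e-03 -1.000e-03 -1.000e-03  2.000e-03 -3.000e-03
   0.000e+00  3.000e-03  3.000e-03 -3.000e-03  1.200e-02 -2.000e-03]][ WARN:0@1.485] global loadsave.cpp:1063 imwrite_ Unsupported depth image for selected encoder is fallbacked to CV_8U.
```

View pics/tc.png

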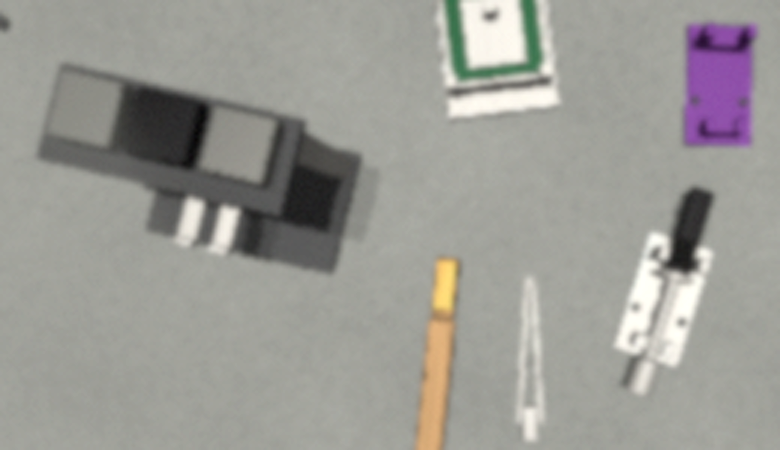

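View pics/sc.png

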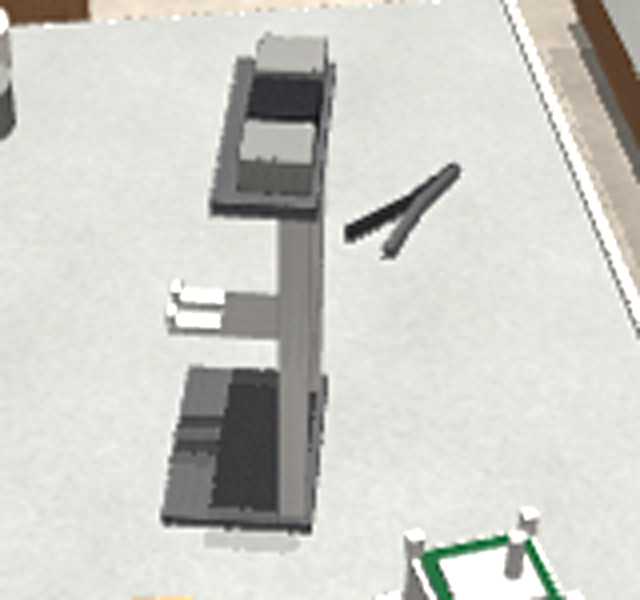

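```bash
python3 - <<'E'
from h import *
t=pickle.load(open('top0.pkl','rb'));s=pickle.load(open('side0.pkl','rb'))
Wt=world(t);Ws=world(s)
for nm,W,(u0,u1,v0,v1) in(('top',Wt,(120,245,140,225)),('side',Ws,(270,335,75,205))):
    w=W[v0:v1,u0:u1].reshape(-1,3)
    # front shelf points -> edge
    box=w[(w[:,2]>.306)&(w[:,2]<.32)]; r=cv2.minAreaRect((box[:,:2]*1000).astype(np.float32)); print(nm,'box rect',r)
    sh=w[(w[:,2]>.281)&(w[:,2]<.32)]; r=cv2.minAreaRect((sh[:,:2]*1000).astype(np.float32)); print('shelf rect',r)
    ti=w[(w[:,2]>.128)&(w[:,2]<.15)]; 
    for yaw in(-12,):
        a=np.radians(yaw);ex=np.array([np.cos(a),np.sin(a)]);ey=np.array([-ex[1],ex[0]])
        for q,n in((box,'box'),(sh,'shelf'),(ti,'tines'),(w[(w[:,2]>.005)&(w[:,2]<.02)],'base')):
            x=q[:,:2]@ex;y=q[:,:2]@ey; print(n,len(q),'x',np.percentile(x,[0.5,2,50,98,99.5]).round(4),'y',np.percentile(y,[.5,2,50,98,99.5]).round(4))
    tx=ti[:,:2]@ex;ty=ti[:,:2]@ey
    print(np.histogram(ty,bins=np.arange(.31,.37,.002)))
E
```

```text
top box rect ((642.2434692382812, 201.0897216796875), (148.66722106933594, 46.04622268676758), 77.569580078125)
shelf rect ((636.3516845703125, 202.59536743164062), (171.4758758544922, 67.95101165771484), 77.6225814819336)
box 1564 x [0.5635 0.5643 0.5861 0.6084 0.6092] y [0.2566 0.2576 0.3294 0.4008 0.4026]
shelf 2776 x [0.5466 0.5477 0.5796 0.6129 0.614 ] y [0.2455 0.2475 0.3242 0.4076 0.4139]
tines 243 x [0.5053 0.5063 0.5267 0.6011 0.6061] y [0.2497 0.2501 0.3236 0.3509 0.3516]
base 1212 x [0.4568 0.504  0.5348 0.6572 0.6856] y [0.2448 0.246  0.292  0.518  0.549 ]
(array([19, 14, 15, 13, 12, 16, 11,  1,  1,  0,  1,  1,  0, 13, 17, 14, 10,
       17, 15, 18,  9,  1,  0,  0,  0,  0,  0,  0,  0]), array([0.31 , 0.312, 0.314, 0.316, 0.318, 0.32 , 0.322, 0.324, 0.326,
       0.328, 0.33 , 0.332, 0.334, 0.336, 0.338, 0.34 , 0.342, 0.344,
       0.346, 0.348, 0.35 , 0.352, 0.354, 0.356, 0.358, 0.36 , 0.362,
       0.364, 0.366, 0.368]))
side box rect ((641.9131469726562, 200.47451782226562), (153.4217987060547, 46.469505310058594), 77.75536346435547)
shelf rect ((635.8961181640625, 201.8564453125), (176.8161163330078, 68.25730895996094), 77.59709167480469)
box 604 x [0.5631 0.5646 0.5869 0.6086 0.6092] y [0.2536 0.2554 0.3195 0.3983 0.4019]
shelf 1117 x [0.5463 0.5477 0.5835 0.613  0.6141] y [0.2431 0.2448 0.3035 0.4016 0.4097]
tines 397 x [0.506  0.5071 0.5578 0.6088 0.6092] y [0.2483 0.2493 0.3234 0.3905 0.3925]
base 1374 x [0.4015 0.4311 0.5486 0.6333 0.6443] y [0.243  0.2446 0.3316 0.8836 0.9256]
(array([29, 17, 16, 16, 10, 16, 11,  8,  6,  6,  6,  9,  7, 22, 24, 10, 12,
       14, 10, 14,  9,  5,  3,  1,  1,  2,  1,  1,  0]), array([0.31 , 0.312, 0.314, 0.316, 0.318, 0.32 , 0.322, 0.324, 0.326,
       0.328, 0.33 , 0.332, 0.334, 0.336, 0.338, 0.34 , 0.342, 0.344,
       0.346, 0.348, 0.35 , 0.352, 0.354, 0.356, 0.358, 0.36 , 0.362,
       0.364, 0.366, 0.368]))
```

```bash
python3 - <<'E'
from h import *
t=pickle.load(open('top0.pkl','rb'));s=pickle.load(open('side0.pkl','rb'))
for nm,q,(u0,u1,v0,v1) in(('top',t,(320,362,188,265)),('side',s,(240,332,255,300))):
    W=world(q)[v0:v1,u0:u1].reshape(-1,3);c=q['image'][v0:v1,u0:u1].reshape(-1,3).astype(int)
    for n,m in(('handletop',(c.max(1)<70)&(W[:,2]>.049)&(W[:,2]<.062)),('all',(W[:,2]>.047)&(W[:,2]<.063)),('base',(W[:,2]>.002)&(W[:,2]<.011)&(c.min(1)>(90 if nm=='top' else 200)))):
        p=W[m]; r=cv2.minAreaRect((p[:,:2]*1000).astype(np.float32)); mm=p[:,:2].mean(0);vt=np.linalg.svd(p[:,:2]-mm)[2];print(nm,n,len(p),[np.round(x,1) for x in r],'mean',p.mean(0).round(4),'pca',np.degrees(np.arctan2(vt[0,1],vt[0,0])).round(1))
W=world(s)
m=(W[...,2]>.1)
import sys
w=W[330:400,40:120].reshape(-1,3); w=w[(w[:,2]>.15)&(w[:,2]<.5)]
print(np.percentile(w,[1,50,99],axis=0).round(3))
c=cv2.resize(s['image'][280:400,0:160],None,fx=4,fy=4,interpolation=cv2.INTER_CUBIC);cv2.imwrite('pics/grip.png',np.clip(c[:,:,::-1].astype(float)*1.8,0,255).astype(np.uint8))
E
```

```text
top handletop 220 [array([ 585.9, -178.9]), array([21.4, 73.8]), np.float64(73.5)] mean [ 0.5859 -0.1782  0.0547] pca 162.8
top all 485 [array([ 533.1, -160.2]), array([ 36.4, 185.5]), np.float64(74.5)] mean [ 0.5381 -0.1645  0.0536] pca 163.0
top base 868 [array([ 534.9, -159.7]), array([205.4, 111.7]), np.float64(0.8)] mean [ 0.5267 -0.1554  0.005 ] pca -174.1
side handletop 219 [array([ 585.1, -180.3]), array([25.2, 75.9]), np.float64(71.9)] mean [ 0.5904 -0.183   0.0547] pca -18.5
side all 531 [array([ 532.4, -165.7]), array([ 44.5, 184.8]), np.float64(76.2)] mean [ 0.5397 -0.1677  0.0534] pca -17.1
side base 266 [array([ 524.3, -163.8]), array([ 53.8, 108.3]), np.float64(72.3)] mean [ 0.5177 -0.1701  0.0064] pca -27.0
[[ 0.188 -0.565  0.314]
 [ 0.222 -0.535  0.4  ]
 [ 0.254 -0.449  0.479]]
```

View pics/grip.png

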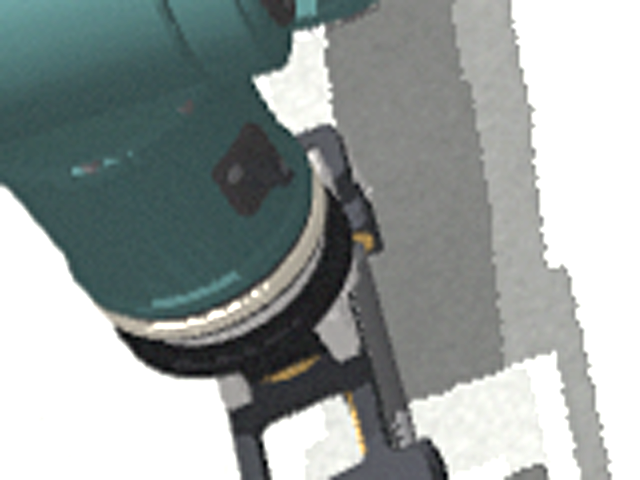

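```bash
python3 -m inch '[{"linear":[0.4,0.3,0],"twist":-0.1,"gripper":1},{"linear":[0.8,0.6,0],"twist":-0.2,"gripper":0.8},{"linear":[1,0.8,0],"twist":-0.3,"gripper":0.6},{"linear":[1,0.8,0],"twist":-0.3,"gripper":0.5}]'
python3 -m inch '[{"linear":[0.35,0.25,0],"twist":-0.1,"gripper":0.5},{"linear":[0.7,0.5,0],"twist":-0.2,"gripper":0.5},{"linear":[1,0.8,0],"twist":-0.3,"gripper":0.5},{"linear":[1,0.8,0],"twist":-0.34,"gripper":0.5}]'
python3 -m inch '[{"linear":[0.35,0.25,0],"twist":0,"gripper":0.5},{"linear":[0.7,0.5,0],"twist":0,"gripper":0.5},{"linear":[1,0.8,0],"twist":0,"gripper":0.5},{"linear":[1,0.8,0],"twist":0,"gripper":0.5}]'
```

```text
time: 0.43
tool_pos: [0.306, -0.4274, 0.2272]
ee_rot: [-3.139, -0.003, 0.065]
wrist_force: [-0.3, 0.2, -0.2]
width: 0.0773
time: 0.77
tool_pos: [0.4055, -0.3474, 0.2269]
ee_rot: [-3.138, -0.001, -0.291]
wrist_force: [0.2, -0.1, 0.8]
width: 0.0509
time: 1.1
tool_pos: [0.5054, -0.2671, 0.2264]
ee_rot: [-3.138, 0.0, -0.287]
wrist_force: [-0.2, -0.8, -0.1]
width: 0.0468
```

```bash
python3 -m inch '[{"linear":[0.35,0.25,0],"twist":0,"gripper":0.5},{"linear":[0.7,0.5,0],"twist":0,"gripper":0.5},{"linear":[1,0.8,0],"twist":-0.01,"gripper":0.5},{"linear":[1,0.8,-0.4],"twist":-0.01,"gripper":0.5},{"linear":[1,0.8,-0.7],"twist":-0.01,"gripper":0.5},{"linear":[1,0.8,-0.7],"twist":-0.01,"gripper":0.5}]'
python3 - <<'E'
from h import *
snap('top','top1');s=snap('side','side1'); print(robot.get_obs()['tool_pos'])
c=cv2.resize(s['image'][180:330,200:400],None,fx=4,fy=4,interpolation=cv2.INTER_CUBIC);cv2.imwrite('pics/s1c.png',c[:,:,::-1])
E
```

```text
time: 1.6
tool_pos: [0.5979, -0.19, 0.1484]
ee_rot: [-3.141, 0.016, -0.303]
wrist_force: [-1.3, -0.1, -2.0]
width: 0.0473
[ 0.60053693 -0.1920296   0.15579004]
```

View pics/s1c.png

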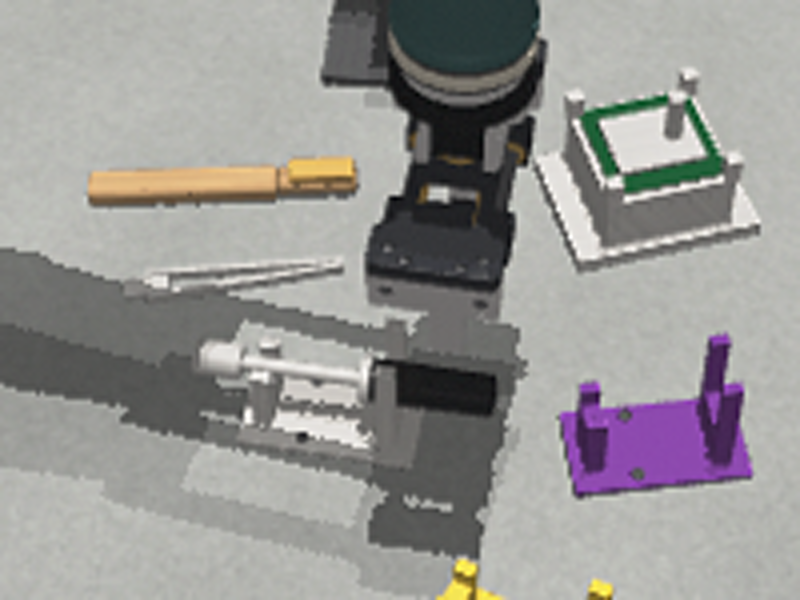

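The picture shows the gripper over the handle's butt end with everything else undisturbed. Next I'll let it settle before fine alignment.

```bash
python3 -m inch '[{"linear":[0,0,0],"twist":0,"gripper":0.5},{"linear":[0,0,0],"twist":0,"gripper":0.5},{"linear":[0,0,0],"twist":0,"gripper":0.5}]'
```

```text
time: 1.95
tool_pos: [0.6027, -0.1928, 0.1606]
ee_rot: [3.141, -0.005, -0.306]
wrist_force: [0.4, -0.7, 0.0]
width: 0.0467
```

```bash
python3 -m inch '[{"linear":[0.087,0.056,-0.2],"twist":0.008,"gripper":0.5},{"linear":[0.087,0.056,-0.4],"twist":0.008,"gripper":0.5},{"linear":[0.087,0.056,-0.6],"twist":0.008,"gripper":0.5},{"linear":[0.087,0.056,-0.6],"twist":0.008,"gripper":0.5},{"linear":[0.087,0.056,-0.6],"twist":0.008,"gripper":0.5},{"linear":[0.087,0.056,-0.6],"twist":0.008,"gripper":0.5}]'
```

```text
time: 2.45
tool_pos: [0.6114, -0.1867, 0.0997]
ee_rot: [3.141, -0.003, -0.297]
wrist_force: [0.2, 1.0, 0.9]
width: 0.047
```

```bash
python3 -m inch '[{"linear":[0,0,-0.15],"twist":0,"gripper":0.5},{"linear":[0,0,-0.3],"twist":0,"gripper":0.5},{"linear":[0,0,-0.427],"twist":0,"gripper":0.5},{"linear":[0,0,-0.427],"twist":0,"gripper":0.5},{"linear":[0,0,-0.427],"twist":0,"gripper":0.5},{"linear":[0,0,-0.427],"twist":0,"gripper":0.5}]'
python3 - <<'E'
from h import *
s=snap('side','side2'); print(robot.get_obs()['tool_pos'])
c=cv2.resize(s['image'][180:330,220:380],None,fx=5,fy=4,interpolation=cv2.INTER_CUBIC);cv2.imwrite('pics/s2c.png',c[:,:,::-1])
E
```

```text
time: 2.95
tool_pos: [0.6113, -0.1864, 0.0562]
ee_rot: [3.141, -0.002, -0.297]
wrist_force: [0.9, -0.5, 0.1]
width: 0.047
[ 0.61144964 -0.18642922  0.05641594]
```

View pics/s2c.png

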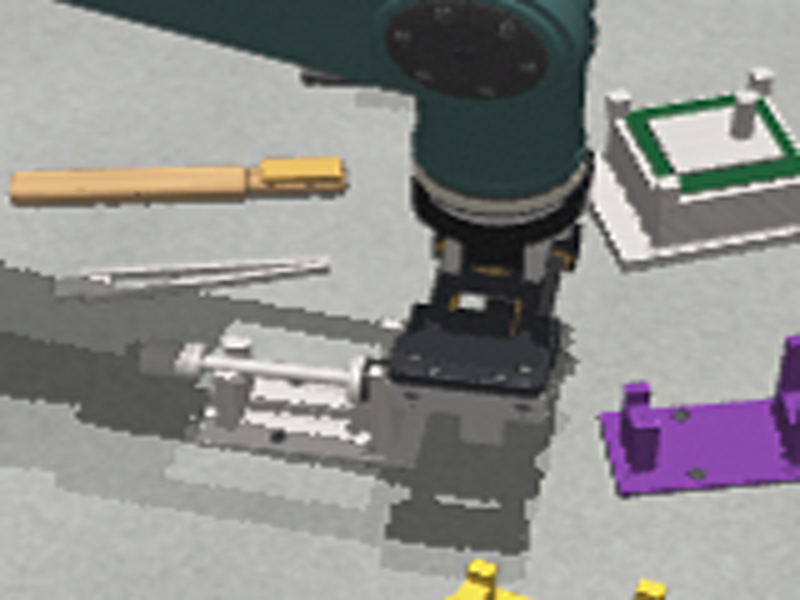

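Gripper is over the butt and clear of the cradle. I'll close it now.

```bash
python3 -m inch '[{"linear":[0,0,0],"twist":0,"gripper":0.3},{"linear":[0,0,0],"twist":0,"gripper":0.2},{"linear":[0,0,0],"twist":0,"gripper":0.1},{"linear":[0,0,0],"twist":0,"gripper":0},{"linear":[0,0,0],"twist":0,"gripper":0},{"linear":[0,0,0],"twist":0,"gripper":0},{"linear":[0,0,0],"twist":0,"gripper":0},{"linear":[0,0,0],"twist":0,"gripper":0}]'
```

```text
time: 3.67
tool_pos: [0.6107, -0.1861, 0.0551]
ee_rot: [3.141, -0.0, -0.297]
wrist_force: [0.5, 0.2, 0.6]
width: 0.022
```

Gripped at 22.0 mm. Next a small lift to see how the driver behaves.

```bash
python3 -m inch '[{"linear":[0,0,0.05],"twist":0,"gripper":0},{"linear":[0,0,0.1],"twist":0,"gripper":0},{"linear":[0,0,0.15],"twist":0,"gripper":0},{"linear":[0,0,0.2],"twist":0,"gripper":0},{"linear":[0,0,0.2],"twist":0,"gripper":0},{"linear":[0,0,0.2],"twist":0,"gripper":0}]'
python3 - <<'E'
from h import *
s=snap('side','side3'); o=robot.get_obs();print(o['tool_pos'],o['wrist_force'],o['wrist_torque'],o['width'])
c=cv2.resize(s['image'][180:330,220:380],None,fx=5,fy=4,interpolation=cv2.INTER_CUBIC);cv2.imwrite('pics/s3c.png',c[:,:,::-1])
E
```

```text
time: 4.17
tool_pos: [0.611, -0.1862, 0.0755]
ee_rot: [3.141, -0.001, -0.296]
wrist_force: [-0.4, -0.1, -2.1]
width: 0.0221
[ 0.61084703 -0.18615624  0.07521561] [ 0.86022685 -0.38772979 -2.03203775] [-0.02581881 -0.16549339  0.04083716] 0.02174044268094527
```

View pics/s3c.png

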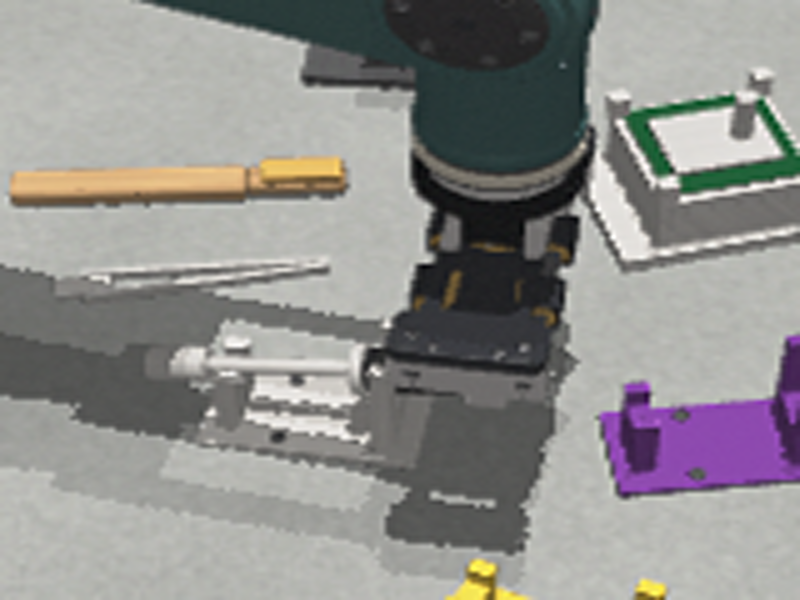

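The shank looks near level, possibly with a slight droop. I'll lift on clear of the cradle.

```bash
python3 -m inch '[{"linear":[0,0,0.1],"twist":0,"gripper":0},{"linear":[0,0,0.2],"twist":0,"gripper":0},{"linear":[0,0,0.3],"twist":0,"gripper":0},{"linear":[0,0,0.4],"twist":0,"gripper":0},{"linear":[0,0,0.5],"twist":0,"gripper":0},{"linear":[0,0,0.6],"twist":0,"gripper":0},{"linear":[0,0,0.7],"twist":0,"gripper":0},{"linear":[0,0,0.7],"twist":0,"gripper":0}]'
cat >> h.py <<'E'
def ang(s,o,r=0.2):
    # driver metal/dark points around below the TCP: crop picture
    W=world(s);T=o['tool_pos'];m=(np.linalg.norm(W-T,axis=-1)<r)&(W[...,2]<T[2]-.002)&(W[...,2]>.02)
    return W,m
E
python3 - <<'E'
from h import *
s=snap('side','side4'); o=robot.get_obs();print(o['tool_pos'],o['wrist_force'],o['wrist_torque'],o['width'])
c=cv2.resize(s['image'][150:320,200:380],None,fx=4,fy=3.5,interpolation=cv2.INTER_CUBIC);cv2.imwrite('pics/s4c.png',c[:,:,::-1])
E
```

```text
time: 4.88
tool_pos: [0.6103, -0.1859, 0.1466]
ee_rot: [3.142, -0.0, -0.297]
wrist_force: [0.2, -1.4, 1.7]
width: 0.0218
[ 0.61129242 -0.18625228  0.14736972] [ 0.85260985 -0.18732098  1.54966506] [ 0.16951996  0.29286007 -0.05183432] 0.021637879450474577
```

View pics/s4c.png

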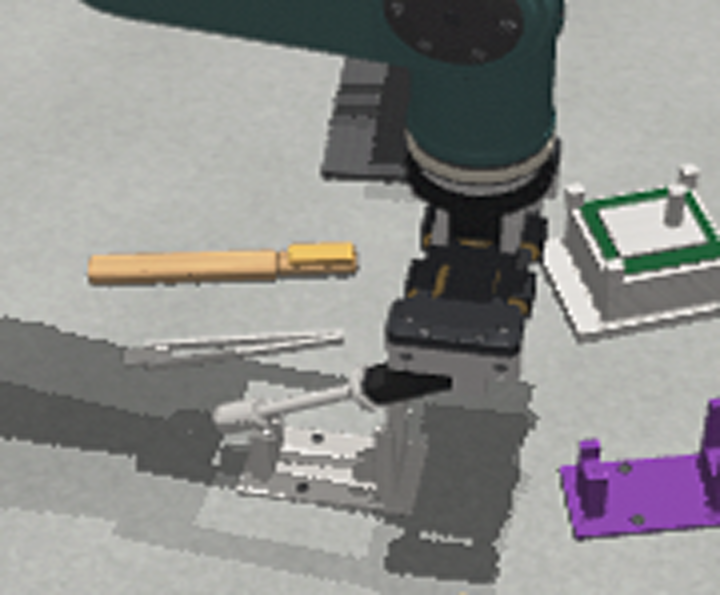

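The driver has drooped about 30° at this grip force, with the socket close above the shank cheeks. I'll raise it further to clear.

```bash
python3 -m inch '[{"linear":[0,0,0.15],"twist":0,"gripper":0},{"linear":[0,0,0.3],"twist":0,"gripper":0},{"linear":[0,0,0.5],"twist":0,"gripper":0},{"linear":[0,0,0.7],"twist":0,"gripper":0},{"linear":[0,0,0.9],"twist":0,"gripper":0},{"linear":[0,0,1],"twist":0,"gripper":0},{"linear":[0,0,1],"twist":0,"gripper":0}]'
python3 - <<'E'
from h import *
s=snap('side','side5'); o=robot.get_obs();print(o['tool_pos'],o['wrist_force'],o['wrist_torque'],o['width'])
c=cv2.resize(s['image'][130:300,200:380],None,fx=4,fy=3.5,interpolation=cv2.INTER_CUBIC);cv2.imwrite('pics/s5c.png',c[:,:,::-1])
E
```

```text
time: 5.52
tool_pos: [0.6122, -0.1867, 0.2491]
ee_rot: [3.141, -0.008, -0.296]
wrist_force: [-0.5, 0.3, -3.8]
width: 0.0216
[ 0.61147464 -0.18637306  0.24671515] [-0.13288114 -1.21827116 -3.72295208] [-0.03303442 -0.26352161 -0.04929898] 0.02175859758188938
```

View pics/s5c.png

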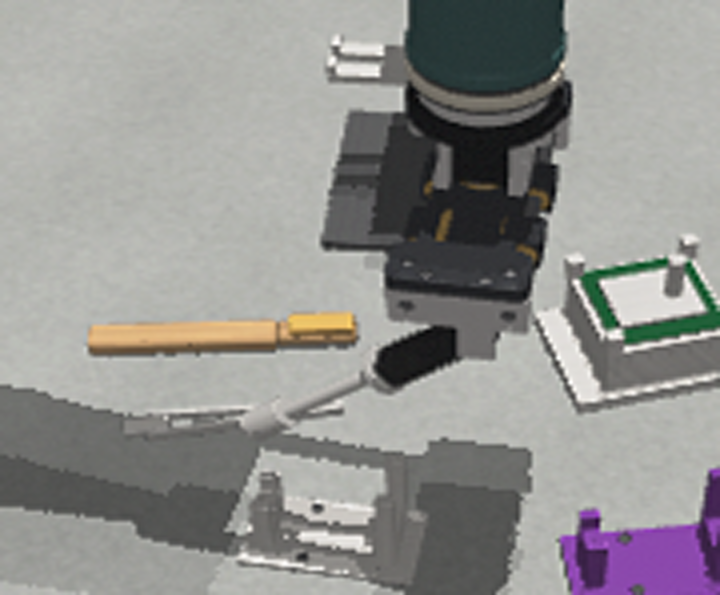

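Clear of the cradle now and drooping further. I'll write an angle estimate and check whether it holds at this grip.

```bash
cat >> h.py <<'E'
def dang(tag,yaw=None):
    s=snap('side',tag);o=robot.get_obs();W=world(s);T=o['tool_pos'];yaw=o['ee_rot'][2] if yaw is None else yaw
    ex=np.array([np.cos(yaw),np.sin(yaw),0]);ey=np.array([-ex[1],ex[0],0])
    P=W-(T-[0,0,.011]);a=P@ex;b=P@ey;z=P[...,2]
    m=(abs(b)<.02)&(np.hypot(a,z)<.19)&(np.hypot(a,z)>.035)&(W[...,2]>.1 if T[2]>.28 else W[...,2]>.09)&(z<-.02)&(s['depth']>0)
    n,l=cv2.connectedComponents(m.astype(np.uint8));
    k=max(range(1,n),key=lambda i:(l==i).sum());m=l==k
    x,zz=a[m],z[m];v=cv2.fitLine(np.stack([x,zz],1).astype(np.float32),cv2.DIST_HUBER,0,.01,.01).ravel()
    if v[1]>0:v[:2]*=-1
    print('pts',m.sum(),'angle from plumb %.1f (+: socket to tool x)'%np.degrees(np.arctan2(v[0],-v[1])),'offset at pivot %.4f'%(v[2]-v[3]*v[0]/v[1]),'reach %.3f'%np.hypot(x,zz).max(),'b %.4f'%np.median(b[m]))
    print('t',round(o['time'],2),o['tool_pos'].round(4),'F',o['wrist_force'].round(1),'M',o['wrist_torque'].round(2),'w',o['width'].round(4))
    r,c=np.nonzero(m);r,c=int(r.mean()),int(c.mean());im=s['image'].copy()
    r0=max(0,min(250,r-75));c0=max(0,min(440,c-100));cv2.imwrite(f'pics/{tag}c.png',cv2.resize(im[r0:r0+150,c0:c0+200],None,fx=4,fy=4,interpolation=cv2.INTER_CUBIC)[:,:,::-1])
E
python3 -c "from h import *
dang('a0')"
python3 -m inch '[{"linear":[0,0,0.2],"twist":0,"gripper":0},{"linear":[0,0,0.3],"twist":0,"gripper":0},{"linear":[0,0,0.3],"twist":0,"gripper":0},{"linear":[0,0,0.3],"twist":0,"gripper":0},{"linear":[0,0,0.3],"twist":0,"gripper":0},{"linear":[0,0,0.3],"twist":0,"gripper":0}]'
python3 -c "from h import *
dang('a1')"
```

```text
pts 381 angle from plumb -47.9 (+: socket to tool x) offset at pivot -0.0116 reach 0.177 b -0.0063
time: 6.12
tool_pos: [0.6102, -0.1859, 0.2733]
ee_rot: [-3.141, 0.002, -0.297]
wrist_force: [0.2, 0.1, -2.9]
width: 0.0219
pts 412 angle from plumb -44.0 (+: socket to tool x) offset at pivot -0.0088 reach 0.178 b -0.0065Traceback (most recent call last):
  File "<string>", line 2, in <module>
    dang('a0')
    ~~~~^^^^^^
  File "h.py", line 25, in dang
    print('t',round(o['time'],2),o['tool_pos'].round(4),'F',o['wrist_force'].round(1),'M',o['wrist_torque'].round(2),'w',o['width'].round(4))
                                                                                                                         ^^^^^^^^^^^^^^^^
AttributeError: 'float' object has no attribute 'round'
Traceback (most recent call last):
  File "h.py", line 25, in dang
    print('t',round(o['time'],2),o['tool_pos'].round(4),'F',o['wrist_force'].round(1),'M',o['wrist_torque'].round(2),'w',o['width'].round(4))
                                                                                                                         ^^^^^^^^^^^^^^^^
AttributeError: 'float' object has no attribute 'round'
```

```bash
sed -i "s/o\['width'\].round(4)/round(float(o['width']),4)/" h.py
python3 -m inch '[{"linear":[0,0,0.1],"twist":0,"gripper":0.1},{"linear":[0,0,0.2],"twist":0,"gripper":0.15},{"linear":[0,0,0.2],"twist":0,"gripper":0.18},{"linear":[0,0,0.2],"twist":0,"gripper":0.18},{"linear":[0,0,0.2],"twist":0,"gripper":0.18}]'
python3 -c "from h import *
dang('a2')"
python3 -m inch '[{"linear":[0,0,0],"twist":0,"gripper":0.19},{"linear":[0,0,0],"twist":0,"gripper":0.2},{"linear":[0,0,0],"twist":0,"gripper":0.205},{"linear":[0,0,0],"twist":0,"gripper":0.21},{"linear":[0,0,0],"twist":0,"gripper":0.21},{"linear":[0,0,0],"twist":0,"gripper":0.21}]'
python3 -c "from h import *
dang('a3')"
```

```text
time: 6.58
tool_pos: [0.6107, -0.1861, 0.2954]
ee_rot: [3.141, -0.001, -0.296]
wrist_force: [0.3, -0.1, -3.2]
width: 0.0216
pts 416 angle from plumb -42.3 (+: socket to tool x) offset at pivot -0.0113 reach 0.180 b -0.0067
t 6.63 [ 0.6106 -0.186   0.2948] F [-0.1 -0.2 -3.2] M [-0.06 -0.26  0.05] w 0.0218
time: 7.13
tool_pos: [0.6105, -0.186, 0.2948]
ee_rot: [3.142, 0.0, -0.296]
wrist_force: [0.2, -0.1, -2.4]
width: 0.0219
pts 423 angle from plumb -42.7 (+: socket to tool x) offset at pivot -0.0102 reach 0.181 b -0.0065
t 7.18 [ 0.6105 -0.186   0.2948] F [-0.7 -0.3 -2.9] M [ 0.02 -0.24  0.02] w 0.0217
```

```bash

python3 -m inch '[{"linear":[0,0,0],"twist":0,"gripper":0.213},{"linear":[0,0,0],"twist":0,"gripper":0.216},{"linear":[0,0,0],"twist":0,"gripper":0.219},{"linear":[0,0,0],"twist":0,"gripper":0.219},{"linear":[0,0,0],"twist":0,"gripper":0.219}]'
python3 -c "from h import *
dang('a4')"
python3 -m inch '[{"linear":[0,0,0],"twist":0,"gripper":0.221},{"linear":[0,0,0],"twist":0,"gripper":0.223},{"linear":[0,0,0],"twist":0,"gripper":0.224},{"linear":[0,0,0],"twist":0,"gripper":0.225},{"linear":[0,0,0],"twist":0,"gripper":0.225},{"linear":[0,0,0],"twist":0,"gripper":0.225}]'
python3 -c "from h import *
dang('a5')"
```

```text
time: 7.6
tool_pos: [0.6106, -0.186, 0.2948]
ee_rot: [3.141, -0.0, -0.297]
wrist_force: [0.4, 0.1, -3.4]
width: 0.0219
pts 424 angle from plumb -42.1 (+: socket to tool x) offset at pivot -0.0125 reach 0.181 b -0.0071
t 7.65 [ 0.6105 -0.1861  0.2948] F [ 0.2 -0.6 -3.5] M [-0.06 -0.17  0.  ] w 0.0219
time: 8.15
tool_pos: [0.6106, -0.1861, 0.2948]
ee_rot: [3.142, 0.0, -0.297]
wrist_force: [0.4, -0.2, -2.5]
width: 0.0216
pts 426 angle from plumb -43.2 (+: socket to tool x) offset at pivot -0.0095 reach 0.180 b -0.0069
t 8.2 [ 0.6106 -0.186   0.2948] F [ 0.6 -0.4 -3.3] M [ 0.01 -0.24 -0.03] w 0.0221
```

```bash

python3 -m inch '[{"linear":[0,0,0],"twist":0,"gripper":0.226},{"linear":[0,0,0],"twist":0,"gripper":0.227},{"linear":[0,0,0],"twist":0,"gripper":0.228},{"linear":[0,0,0],"twist":0,"gripper":0.228},{"linear":[0,0,0],"twist":0,"gripper":0.228}]'
python3 -c "from h import *
dang('a6')"
python3 -m inch '[{"linear":[0,0,0],"twist":0,"gripper":0.229},{"linear":[0,0,0],"twist":0,"gripper":0.23},{"linear":[0,0,0],"twist":0,"gripper":0.23},{"linear":[0,0,0],"twist":0,"gripper":0.23}]'
python3 -c "from h import *
dang('a7')"
```

```text
time: 8.62
tool_pos: [0.6105, -0.186, 0.2948]
ee_rot: [3.142, 0.0, -0.297]
wrist_force: [-0.5, 0.4, -3.4]
width: 0.0218
pts 386 angle from plumb -29.0 (+: socket to tool x) offset at pivot -0.0058 reach 0.179 b -0.0075
t 8.67 [ 0.6106 -0.186   0.2948] F [ 0.4  0.5 -3.7] M [-0.01 -0.18  0.05] w 0.022
time: 9.0
tool_pos: [0.6105, -0.186, 0.2948]
ee_rot: [3.141, 0.0, -0.297]
wrist_force: [-0.4, -1.0, -2.7]
width: 0.0217
pts 359 angle from plumb -16.2 (+: socket to tool x) offset at pivot -0.0032 reach 0.179 b -0.0080
t 9.05 [ 0.6105 -0.186   0.2947] F [-0.5  0.9 -2.5] M [ 0.01 -0.1   0.05] w 0.0218
```

Easing works: at 0.228 the driver was 29° from plumb and at 0.230 it is 16°. One more touch.

```bash

python3 -m inch '[{"linear":[0,0,0],"twist":0,"gripper":0.23},{"linear":[0,0,0],"twist":0,"gripper":0.23}]'
python3 -c "from h import *
dang('a8')"
python3 -m inch '[{"linear":[0,0,0],"twist":0,"gripper":0.231},{"linear":[0,0,0],"twist":0,"gripper":0.231}]'
python3 -c "from h import *
dang('a9')"
```

```text
time: 9.22
tool_pos: [0.6105, -0.186, 0.2948]
ee_rot: [3.142, 0.0, -0.296]
wrist_force: [0.5, -0.7, -3.9]
width: 0.0217
pts 361 angle from plumb -16.3 (+: socket to tool x) offset at pivot -0.0029 reach 0.177 b -0.0084
t 9.27 [ 0.6105 -0.186   0.2948] F [ 0.1 -0.7 -3. ] M [ 0.03 -0.12 -0.04] w 0.022
time: 9.43
tool_pos: [0.6106, -0.186, 0.2948]
ee_rot: [3.142, -0.0, -0.296]
wrist_force: [0.3, 0.2, -3.5]
width: 0.0219
pts 355 angle from plumb -16.2 (+: socket to tool x) offset at pivot -0.0030 reach 0.178 b -0.0084
t 9.48 [ 0.6105 -0.186   0.2948] F [ 0.4 -0.6 -3.1] M [-0.   -0.09  0.01] w 0.0219
```

View pics/a9c.png

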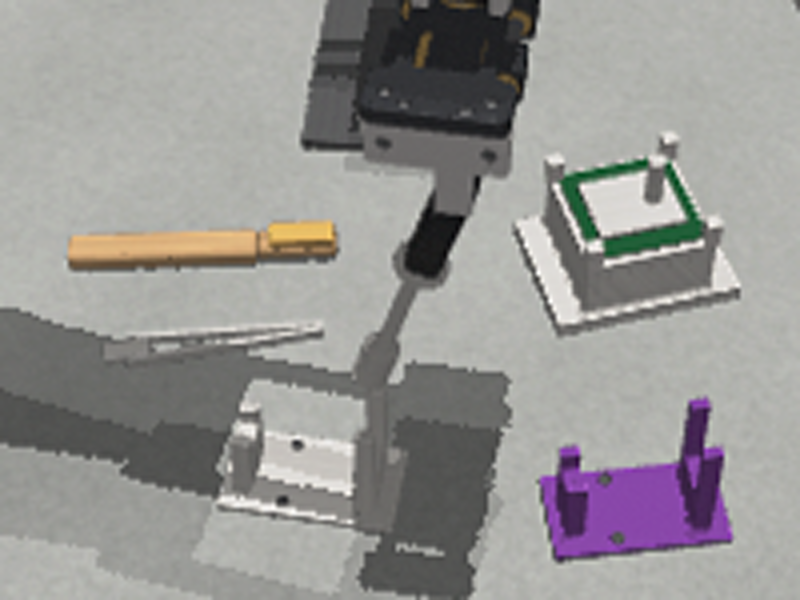

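```bash

python3 -m inch '[{"linear":[0,0,0],"twist":0,"gripper":0.2315},{"linear":[0,0,0],"twist":0,"gripper":0.232},{"linear":[0,0,0],"twist":0,"gripper":0.232},{"linear":[0,0,0],"twist":0,"gripper":0.231}]'
python3 -c "from h import *
dang('b0')"
```

```text
time: 9.82
tool_pos: [0.6107, -0.1861, 0.2948]
ee_rot: [3.141, -0.0, -0.296]
wrist_force: [0.4, 0.3, -3.7]
width: 0.022
pts 349 angle from plumb -7.1 (+: socket to tool x) offset at pivot -0.0006 reach 0.179 b -0.0087
t 9.87 [ 0.6106 -0.1861  0.2948] F [-0.1 -0.8 -4. ] M [ 0.03  0.05 -0.03] w 0.0219
```

Hanging about 7° off plumb. I'll regrip and check, then carry it back and across while turning half round, so the remaining tilt puts the socket on the stand's +x side.

```bash

python3 -m inch '[{"linear":[0,0,0],"twist":0,"gripper":0.22},{"linear":[0,0,0],"twist":0,"gripper":0.2},{"linear":[0,0,0],"twist":0,"gripper":0.1},{"linear":[0,0,0],"twist":0,"gripper":0},{"linear":[0,0,0],"twist":0,"gripper":0}]'
python3 -m inch '[{"linear":[-0.05,0.03,0],"twist":0.03,"gripper":0},{"linear":[-0.15,0.1,0],"twist":0.1,"gripper":0},{"linear":[-0.25,0.2,0],"twist":0.17,"gripper":0},{"linear":[-0.4,0.3,0],"twist":0.25,"gripper":0},{"linear":[-0.55,0.4,0],"twist":0.33,"gripper":0},{"linear":[-0.7,0.5,0],"twist":0.41,"gripper":0},{"linear":[-0.8,0.6,0],"twist":0.49,"gripper":0},{"linear":[-0.9,0.7,0],"twist":0.57,"gripper":0},{"linear":[-1,0.8,0],"twist":0.65,"gripper":0},{"linear":[-1,0.9,0],"twist":0.7,"gripper":0}]'
python3 -c "from h import *
dang('b1')"
```

```text
time: 10.28
tool_pos: [0.6105, -0.186, 0.2948]
ee_rot: [3.142, 0.0, -0.297]
wrist_force: [-0.6, -0.1, -2.7]
width: 0.0217
time: 11.12
tool_pos: [0.509, -0.0955, 0.2956]
ee_rot: [3.141, 0.0, 0.44]
wrist_force: [0.4, -0.7, -3.2]
width: 0.0214
pts 380 angle from plumb -6.4 (+: socket to tool x) offset at pivot -0.0067 reach 0.179 b -0.0066
t 11.17 [ 0.5098 -0.0936  0.2957] F [ 1.3  1.2 -3.9] M [ 0.03 -0.26  0.  ] w 0.022
```

View pics/b1c.png

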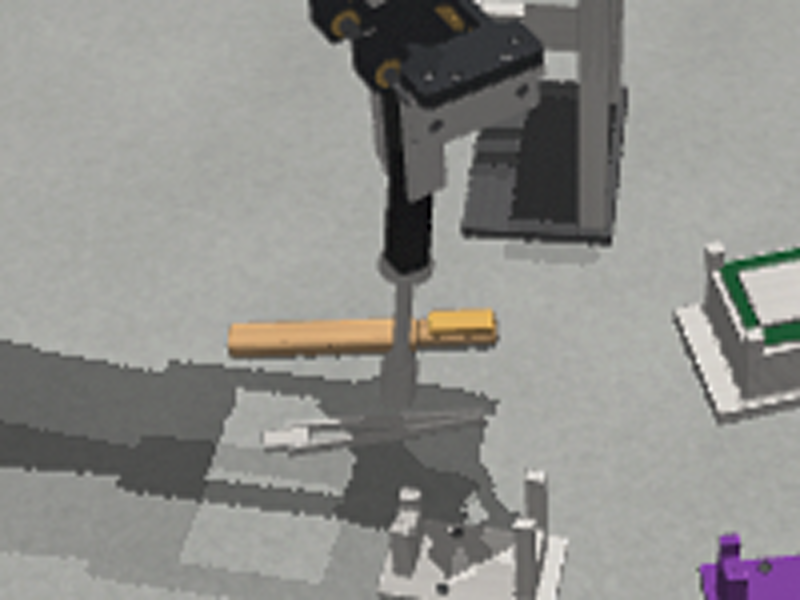

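The driver hangs plumb in the fingers and is held. Moving on with the turn.

```bash

python3 -m inch '[{"linear":[0,0.1,0],"twist":0.08,"gripper":0},{"linear":[0,0.2,0],"twist":0.16,"gripper":0},{"linear":[0,0.3,0],"twist":0.24,"gripper":0},{"linear":[0,0.4,0],"twist":0.32,"gripper":0},{"linear":[0,0.5,0],"twist":0.4,"gripper":0},{"linear":[0,0.6,0],"twist":0.48,"gripper":0},{"linear":[0,0.7,0],"twist":0.56,"gripper":0},{"linear":[0,0.8,0],"twist":0.64,"gripper":0},{"linear":[0,0.9,0],"twist":0.72,"gripper":0},{"linear":[0,1,0],"twist":0.8,"gripper":0}]'
python3 -m inch '[{"linear":[0,0.1,0],"twist":0.08,"gripper":0},{"linear":[0,0.2,0],"twist":0.16,"gripper":0},{"linear":[0,0.3,0],"twist":0.24,"gripper":0},{"linear":[0,0.4,0],"twist":0.32,"gripper":0},{"linear":[0,0.5,0],"twist":0.4,"gripper":0},{"linear":[0,0.6,0],"twist":0.48,"gripper":0},{"linear":[0,0.7,0],"twist":0.56,"gripper":0},{"linear":[0,0.8,0],"twist":0.64,"gripper":0},{"linear":[0,0.9,0],"twist":0.72,"gripper":0},{"linear":[0,1,0],"twist":0.8,"gripper":0}]'
python3 -m inch '[{"linear":[0,0.1,0],"twist":0.08,"gripper":0},{"linear":[0,0.2,0],"twist":0.16,"gripper":0},{"linear":[0,0.3,0],"twist":0.24,"gripper":0},{"linear":[0,0.4,0],"twist":0.32,"gripper":0},{"linear":[0,0.5,0],"twist":0.4,"gripper":0},{"linear":[0,0.6,0],"twist":0.48,"gripper":0},{"linear":[-0.05,0.7,0],"twist":0.56,"gripper":0},{"linear":[-0.1,0.8,0],"twist":0.64,"gripper":0},{"linear":[-0.15,0.9,0],"twist":0.7,"gripper":0},{"linear":[-0.15,1,0],"twist":0.75,"gripper":0}]'
python3 -c "from h import *
dang('b2')
print(robot.get_obs()['joint_positions'],robot.get_obs()['ee_rot'])"
```

```text
time: 12.0
tool_pos: [0.5107, 0.0042, 0.2949]
ee_rot: [3.141, 0.0, 1.277]
wrist_force: [-0.4, -0.7, -3.5]
width: 0.0218
time: 12.83
tool_pos: [0.5108, 0.1042, 0.2948]
ee_rot: [3.141, 0.0, 2.115]
wrist_force: [0.6, -1.5, -3.4]
width: 0.022
time: 13.67
tool_pos: [0.4951, 0.2043, 0.2951]
ee_rot: [3.142, -0.0, 2.899]
wrist_force: [0.5, 0.5, -3.2]
width: 0.0219
pts 284 angle from plumb -6.5 (+: socket to tool x) offset at pivot -0.0008 reach 0.178 b 0.0097
t 13.72 [0.4953 0.2061 0.2948] F [-0.7 -0.1 -3.4] M [-0.02  0.05  0.02] w 0.0216
[ 0.28735478  0.05316247  1.2746638   0.0022175   1.81310976 -1.04401157] [ 3.13940168e+00 -5.14020071e-04  2.90269603e+00]
```

View pics/b2.png

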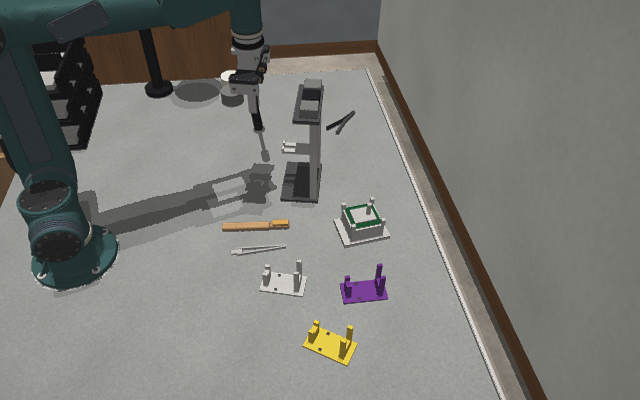

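The driver is at (260,145), in front of the stand, with the socket leaning slightly towards it. I'll stage it in front of the fork, at collar height above the lips.

```bash

python3 -m inch '[{"linear":[0.03,0.1,-0.1],"twist":0.01,"gripper":0},{"linear":[0.08,0.25,-0.2],"twist":0.022,"gripper":0},{"linear":[0.08,0.25,-0.3],"twist":0.022,"gripper":0},{"linear":[0.08,0.25,-0.4],"twist":0.022,"gripper":0},{"linear":[0.08,0.25,-0.5],"twist":0.022,"gripper":0},{"linear":[0.08,0.25,-0.58],"twist":0.022,"gripper":0},{"linear":[0.08,0.25,-0.58],"twist":0.022,"gripper":0},{"linear":[0.08,0.25,-0.58],"twist":0.022,"gripper":0},{"linear":[0.08,0.25,-0.58],"twist":0.022,"gripper":0}]'
cat > m.py <<'E'
from h import *
import sys
def stand(W,seat=(.5912,.2121),yaw=-12.4):
    a=np.radians(yaw);ex=np.array([np.cos(a),np.sin(a)]);ey=np.array([-ex[1],ex[0]]);d=W[...,:2]-np.array(seat)
    return np.stack([d@ex,d@ey,W[...,2]],-1)
def meas(tag):
    dang(tag);s=pickle.load(open(tag+'.pkl','rb'));S=stand(world(s));o=robot.get_obs();T=stand(o['tool_pos']);print('TCP stand mm',(T*1000).round(1),'yaw',np.degrees(o['ee_rot'][2]).round(2))
    pz=T[2]-.0113
    for h0,h1,n in((.03,.055,'handle'),(.075,.13,'shank'),(.15,.17,'socket')):
        m=(abs(S[...,0]-T[0])<.045)&(abs(S[...,1]-T[1])<.025)&(S[...,2]<pz-h0)&(S[...,2]>pz-h1)
        p=S[m]*1000
        if len(p)>3: print(n,len(p),'x med %.1f [%.1f %.1f]'%(np.median(p[:,0]),*np.percentile(p[:,0],[5,95])),'y pct',np.percentile(p[:,1],[5,20,50,80,95]).round(1),'z',p[:,2].mean().round(1))
    m=(S[...,2]>.131)&(S[...,2]<.138)&(S[...,0]>-.022)&(S[...,0]<.005)&(abs(S[...,1])<.025);p=S[m]*1000
    print('tine top y hist',np.histogram(p[:,1],bins=np.arange(-24,25,2))[0],'n',len(p))
if __name__=='__main__':meas(sys.argv[1])
E
python3 m.py b3
```

```text
time: 14.47
tool_pos: [0.5038, 0.2288, 0.2374]
ee_rot: [3.141, 0.001, 2.92]
wrist_force: [1.5, -0.2, -3.7]
width: 0.0218
pts 281 angle from plumb 89.3 (+: socket to tool x) offset at pivot -7.7642 reach 0.170 b 0.0048
t 14.52 [0.5039 0.2289 0.2378] F [ 0.9 -0.4 -1.8] M [ 0.03 -0.13  0.  ] w 0.0217
TCP stand mm [-88.8  -2.4 237.8] yaw 167.3
handle 66 x med -82.6 [-94.3 -75.6] y pct [-17.3 -15.3 -13.2  -9.1   2.4] z 183.6
shank 49 x med -77.3 [-83.1 -73.0] y pct [-11.   -9.8  -6.5  -3.9  -2.3] z 120.3
socket 38 x med -69.2 [-81.1 -61.2] y pct [-15.2 -13.6 -10.6  -7.9  -1.8] z 65.9
tine top y hist [2 4 8 4 6 2 3 4 2 0 0 0 0 0 1 4 7 6 2 5 4 1 1 0] n 67
```

View pics/b3c.png

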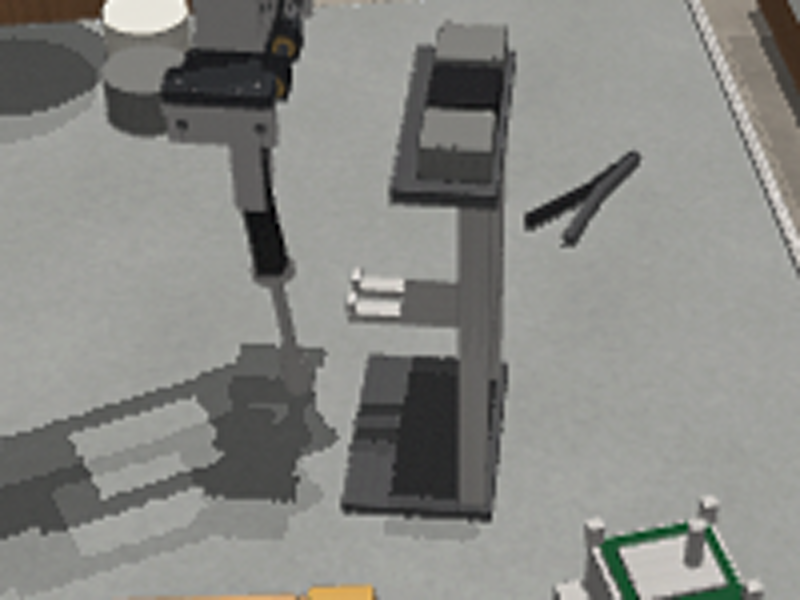

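```bash
python3 - <<'E'
from h import *
import sys; sys.argv=['x']
from m import stand
for tag in('top0','side0','b3'):
    s=pickle.load(open(tag+'.pkl','rb'));S=stand(world(s))*1000;R,_=cv2.Rodrigues(np.array(s['rvec'],float));K=np.array(s['mtx'],float);t=np.array(s['tvec']).ravel()
    # rays onto plane z=.135, white tine mask
    d=np.load if 0 else None
    v,u=np.mgrid[0:400,0:640];D=np.stack([(u-K[0,2])/K[0,0],(v-K[1,2])/K[1,1],np.ones_like(u)],-1)@R;C=-R.T@t
    P=C+D*((.135-C[2])/D[...,2])[...,None];Q=stand(P)*1000
    g=s['image'].min(-1).astype(float)
    m=(abs(S[...,2]-135)<6)&(Q[...,0]>-21)&(Q[...,0]<4)&(abs(Q[...,1])<30)
    y=Q[...,1][m];w=np.clip(g[m]-80,0,None)
    for sgn in(-1,1):
        k=sgn*y>0; print(tag,sgn,k.sum(),'mean y %.2f'%y[k].mean(),'min %.1f max %.1f'%(y[k].min(),y[k].max()))
    # intensity profile of y
    b=np.arange(-30,31,2);kk=(Q[...,0]>-20)&(Q[...,0]<3)
    print([int(g[kk&(Q[...,1]>=a)&(Q[...,1]<a+2)].mean()) if (kk&(Q[...,1]>=a)&(Q[...,1]<a+2)).any() else -1 for a in b])
    m2=(abs(Q[...,1])<22)&(abs(S[...,2]-135)<12)&(Q[...,0]<-5);print('tip x min',np.percentile(Q[...,0][m2],[1,5]))
E
```

```text
top0 -1 65 mean y -14.22 min -21.9 max -6.9
top0 1 70 mean y 13.59 min 5.7 max 21.3
[38, 44, 48, 59, 85, 115, 134, 142, 144, 141, 134, 117, 91, 68, 57, 55, 56, 66, 86, 111, 130, 139, 140, 139, 134, 121, 99, 74, 60, 58, 56]
tip x min [-29.03937026 -27.94984734]
side0 -1 41 mean y -15.84 min -27.9 max -0.4
side0 1 38 mean y 12.19 min 0.9 max 22.5
[-1, 108, 101, 86, 84, 170, 191, 206, 207, -1, 207, 211, 185, 178, 125, 110, 93, 86, -1, 157, 169, 204, 206, 207, 206, -1, 182, 179, 164, 162, 163]
tip x min [-29.35117829 -28.61633399]
b3 -1 44 mean y -16.00 min -27.7 max -0.7
b3 1 39 mean y 11.79 min 0.6 max 22.5
[-1, 104, 99, 83, 81, 165, 185, 201, 201, -1, 201, 205, 180, 172, 121, 107, 91, 83, -1, 152, 164, 198, 200, 200, 200, -1, 177, 174, 159, 158, 157]
tip x min [-83.61258284 -81.4582764 ]
```

```bash

python3 -m inch '[{"linear":[0.08,-0.01,0],"twist":0.005,"gripper":0},{"linear":[0.16,-0.02,0],"twist":0.005,"gripper":0},{"linear":[0.24,-0.04,0],"twist":0.005,"gripper":0},{"linear":[0.32,-0.05,0],"twist":0.005,"gripper":0},{"linear":[0.434,-0.076,0],"twist":0.005,"gripper":0},{"linear":[0.434,-0.076,0],"twist":0.005,"gripper":0},{"linear":[0.434,-0.076,0],"twist":0.005,"gripper":0},{"linear":[0.434,-0.076,0],"twist":0.005,"gripper":0}]'
python3 m.py b4
```

```text
time: 15.18
tool_pos: [0.547, 0.2213, 0.2365]
ee_rot: [-3.141, -0.001, 2.925]
wrist_force: [-0.1, 0.3, -3.3]
width: 0.0217
pts 440 angle from plumb -72.4 (+: socket to tool x) offset at pivot 0.2172 reach 0.136 b 0.0072
t 15.23 [0.5468 0.2214 0.2366] F [ 0.2  0.3 -2.9] M [ 0.02 -0.13 -0.  ] w 0.0215
TCP stand mm [-45.4  -0.4 236.6] yaw 167.63
handle 61 x med -40.0 [-50.8 -31.9] y pct [-14.  -12.3 -10.2  -8.2   2.4] z 182.3
shank 155 x med -22.1 [-37.4 -2.4] y pct [-20.3 -16.5  -4.8   9.5  15.7] z 130.1
socket 41 x med -27.2 [-37.4 -16.6] y pct [-13.3 -11.   -9.1  -5.6  -2.8] z 65.8
tine top y hist [1 3 4 5 6 4 3 3 4 0 0 0 0 0 3 4 7 5 2 3 7 1 0 1] n 67
```

View pics/b4c.png

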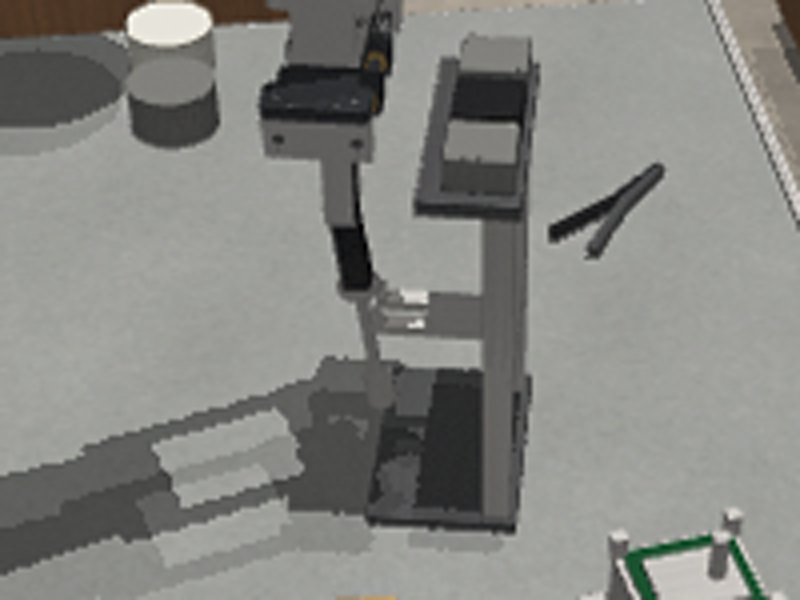

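```bash
python3 - <<'E'
from h import *
from m import stand
s=pickle.load(open('b4.pkl','rb'));S=stand(world(s))*1000;T=np.array([-45.4,-.4,236.6])
p=S[(abs(S[...,0]-T[0])<70)&(abs(S[...,1])<110)&(S[...,2]>T[2]-25)&(S[...,2]<T[2]+220)&(S[...,0]<0)]-T
for z in range(-20,200,10):
    q=p[(p[:,2]>=z)&(p[:,2]<z+10)]
    if len(q)>4: print(z,len(q),'x',np.percentile(q[:,0],[3,97]).round(0),'y',np.percentile(q[:,1],[3,97]).round(0))
E
```

```text
-20 22 x [-10.   9.] y [-23.   8.]
-10 30 x [-9.  8.] y [-26.  11.]
0 30 x [-9.  8.] y [-27.  13.]
10 26 x [-9.  8.] y [-26.  10.]
20 26 x [-11.   8.] y [-26. -19.]
30 15 x [-10.   6.] y [-26. -22.]
70 45 x [-32.  32.] y [-82.  76.]
80 121 x [-31.  32.] y [-84.  75.]
90 151 x [-32.  32.] y [-84.  74.]
100 129 x [-33.  32.] y [-89.  74.]
110 344 x [-30.  31.] y [-91.  66.]
120 133 x [-27.  31.] y [-90.   8.]
130 61 x [-19.  18.] y [-44. -18.]
140 65 x [-20.  18.] y [-45. -31.]
150 91 x [-30.  32.] y [-44. -22.]
160 161 x [-34.  33.] y [-44. -14.]
170 165 x [-35.  34.] y [-39.   6.]
180 76 x [-28.  29.] y [-34.  -9.]
190 104 x [-32.  34.] y [-38.  -6.]
```

The gripper body is only about ±33 mm thick in x and starts about 75 mm above the TCP, so it will pass over the shelf lip in front of the boxes. Next I advance in two stages.

```bash

python3 -m inch '[{"linear":[0.04,-0.01,0],"twist":0,"gripper":0},{"linear":[0.08,-0.02,0],"twist":0,"gripper":0},{"linear":[0.12,-0.026,0],"twist":0,"gripper":0},{"linear":[0.157,-0.035,0],"twist":0,"gripper":0},{"linear":[0.157,-0.035,0],"twist":0,"gripper":0}]'
python3 -m inch '[{"linear":[0.04,-0.01,0],"twist":0,"gripper":0},{"linear":[0.08,-0.02,0],"twist":0,"gripper":0},{"linear":[0.12,-0.026,0],"twist":0,"gripper":0},{"linear":[0.157,-0.035,0],"twist":0,"gripper":0},{"linear":[0.157,-0.035,0],"twist":0,"gripper":0},{"linear":[0.157,-0.035,0],"twist":0,"gripper":0}]'
python3 m.py b5
```

```text
time: 15.65
tool_pos: [0.5634, 0.2176, 0.2366]
ee_rot: [-3.141, 0.0, 2.925]
wrist_force: [-0.6, -0.3, -3.2]
width: 0.0219
time: 16.15
tool_pos: [0.5785, 0.2143, 0.2366]
ee_rot: [-3.142, -0.0, 2.925]
wrist_force: [-1.0, -0.1, -3.3]
width: 0.0216
pts 376 angle from plumb -81.2 (+: socket to tool x) offset at pivot 0.5453 reach 0.135 b 0.0082
t 16.2 [0.5784 0.2144 0.2367] F [ 0.2 -0.7 -3.1] M [ 0.07 -0.1   0.01] w 0.0214
TCP stand mm [-13.   -0.6 236.7] yaw 167.63
handle 62 x med -8.0 [-18.1 0.3] y pct [-13.8 -13.  -10.6  -8.3  -0.5] z 182.5
shank 232 x med 3.6 [-26.6 29.4] y pct [-21.8 -18.2  -6.9   8.3  17.4] z 132.6
socket 40 x med 7.4 [-4.3 13.4] y pct [-15.1 -12.2  -9.2  -5.2  -2.3] z 66.1
tine top y hist [6 3 2 6 7 1 5 4 3 0 3 2 0 0 3 2 4 0 0 0 0 0 0 0] n 51
```

View pics/b5c.png

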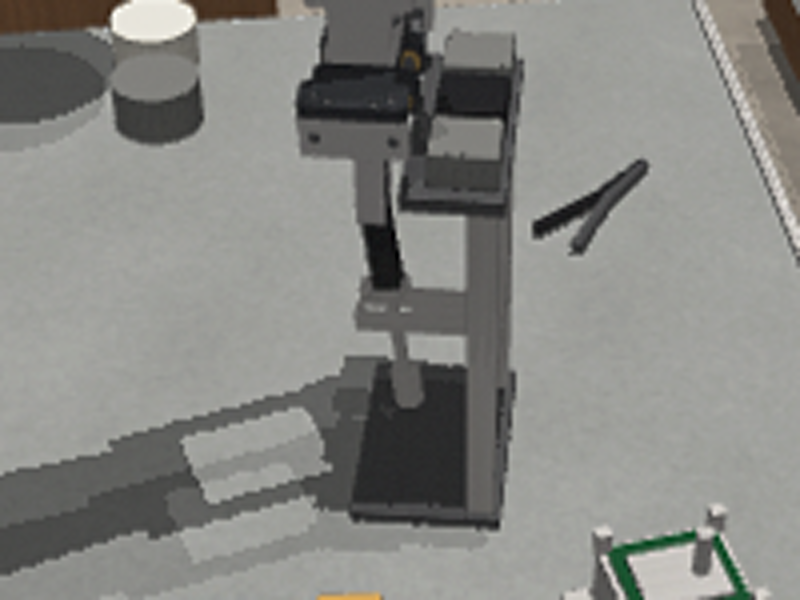

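The shank is in the slot with no contact force. I'll lower 14 mm first, then in small steps.

```bash

python3 -m inch '[{"linear":[0,0,-0.03],"twist":0,"gripper":0},{"linear":[0,0,-0.06],"twist":0,"gripper":0},{"linear":[0,0,-0.09],"twist":0,"gripper":0},{"linear":[0,0,-0.12],"twist":0,"gripper":0},{"linear":[0,0,-0.14],"twist":0,"gripper":0},{"linear":[0,0,-0.14],"twist":0,"gripper":0},{"linear":[0,0,-0.14],"twist":0,"gripper":0}]'
python3 m.py b6
```

```text
time: 16.78
tool_pos: [0.5782, 0.2143, 0.2226]
ee_rot: [-3.142, -0.0, 2.926]
wrist_force: [-0.2, 0.6, -3.5]
width: 0.0221
pts 342 angle from plumb -80.7 (+: socket to tool x) offset at pivot 0.4189 reach 0.122 b 0.0089
t 16.83 [0.5783 0.2144 0.2228] F [-0.2 -0.1 -3. ] M [ 0.03 -0.1   0.02] w 0.0217
TCP stand mm [-13.1  -0.5 222.8] yaw 167.63
handle 55 x med -9.4 [-18.1 0.2] y pct [-15.5 -13.8 -10.5  -8.2  -2. ] z 168.6
shank 159 x med 4.6 [-24.1 29.5] y pct [-21.5 -19.2  -9.8   0.5  15.9] z 125.9
socket 39 x med 6.9 [-4.9 13.3] y pct [-12.3 -10.5  -9.4  -6.5   1.1] z 51.8
tine top y hist [1 2 6 3 4 3 1 3 0 0 0 0 0 0 0 0 0 0 0 0 0 0 0 0] n 25
```

View pics/b6c.png

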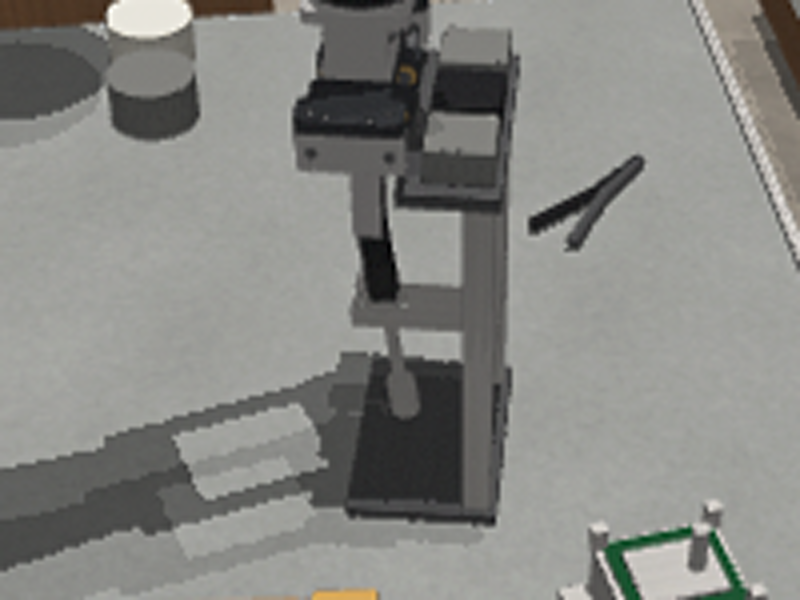

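```bash

python3 -m inch '[{"linear":[0,0,-0.01],"twist":0,"gripper":0},{"linear":[0,0,-0.02],"twist":0,"gripper":0},{"linear":[0,0,-0.02],"twist":0,"gripper":0}]'
python3 -m inch '[{"linear":[0,0,-0.01],"twist":0,"gripper":0},{"linear":[0,0,-0.015],"twist":0,"gripper":0},{"linear":[0,0,-0.015],"twist":0,"gripper":0}]'
```

```text
time: 17.08
tool_pos: [0.5786, 0.2144, 0.2217]
ee_rot: [3.141, 0.001, 2.926]
wrist_force: [-0.3, 0.6, -0.7]
width: 0.0218
time: 17.33
tool_pos: [0.5787, 0.2144, 0.2214]
ee_rot: [3.14, 0.002, 2.926]
wrist_force: [-1.2, -0.6, 4.4]
width: 0.0215
```

```bash
python3 m.py b7; python3 - <<'E'
from h import *
from m import stand
s=pickle.load(open('b7.pkl','rb'));im=s['image']
c=cv2.resize(im[125:185,300:360],None,fx=1,fy=1)
S=stand(world(s))*1000
r,cc=np.nonzero((abs(S[...,0])<40)&(abs(S[...,1])<30)&(abs(S[...,2]-140)<15));print(r.min(),r.max(),cc.min(),cc.max())
r0,c0=r.min()-12,cc.min()-12
cv2.imwrite('pics/b7z.png',cv2.resize(im[r0:r0+60,c0:c0+60],None,fx=10,fy=10,interpolation=cv2.INTER_NEAREST)[:,:,::-1]);print(r0,c0)
for rr in range(r.min()-2,r.max()+3):
    print(rr,' '.join('%d,%d,%d'%tuple(S[rr,k]) for k in range(cc.min(),cc.max(),2)))
E
```

```text
pts 337 angle from plumb -80.1 (+: socket to tool x) offset at pivot 0.3880 reach 0.120 b 0.0083
t 17.38 [0.5787 0.2144 0.2214] F [-1.1 -1.   5.8] M [-0.1   0.28 -0.04] w 0.0216
TCP stand mm [-12.7  -0.4 221.4] yaw 167.63
handle 57 x med -7.2 [-18.3 0.5] y pct [-15.7 -13.1 -10.7  -7.8   0.5] z 168.3
shank 126 x med 2.8 [-24.0 30.8] y pct [-22.9 -19.5  -7.2  -0.2  18.5] z 122.9
socket 36 x med 6.8 [-5.3 15.3] y pct [-13.2 -11.8  -7.8  -5.2  -2.7] z 50.9
tine top y hist [3 8 6 5 6 4 2 0 1 0 0 0 0 0 0 0 0 0 0 0 0 0 0 0] n 35
140 154 282 306
128 270
138 -61,213,1 -54,213,2 -15,-6,171 -9,-9,174 -4,-7,173 0,0,167 -21,217,1 -15,224,-3 -8,218,1 -2,221,0 4,218,1 11,216,4
139 -61,211,-1 -55,213,-2 -15,-9,170 -9,-13,173 -4,-9,171 0,-3,167 -20,210,2 -14,211,1 -8,216,-1 -1,216,-1 5,211,3 12,214,1
140 -60,202,1 -25,20,143 -15,-11,168 -9,-13,170 -4,-10,168 0,-2,162 -20,206,1 -13,206,1 -7,207,1 0,209,0 5,209,0 12,213,-2
141 -60,203,-3 -25,15,143 -16,-8,162 -10,-7,162 -3,-15,168 1,-10,165 -20,202,0 -13,204,-1 -6,202,1 0,204,0 6,202,1 12,208,-2
142 -59,195,-1 -24,9,144 -15,-15,164 -10,-8,159 -5,-4,156
[... 1170 characters left out ...]
 144,-1100,1012 18,-19,138 24,-19,138 29,-15,135 34,-15,136
152 -26,-24,135 -21,-21,133 -15,-19,132 -9,-21,134 -4,-15,129 1,-20,134 7,-22,136 12,-20,134 18,-24,138 24,-21,136 29,-14,131 35,-17,133
153 -26,-23,130 -21,-20,128 -15,-23,131 -10,-17,127 -4,-20,130 1,-18,128 6,-18,129 12,-21,132 17,-15,127 23,-19,131 29,-16,129 35,-17,130
154 -52,135,-3 -44,127,4 -38,129,2 -31,131,1 -6,-7,115 0,-9,117 -12,131,2 -6,135,0 18,-21,129 23,-17,126 29,-21,129 35,-22,130
155 -50,124,1 -43,124,2 -37,127,0 -30,124,2 -6,-2,108 0,-6,112 -12,132,-2 -5,129,0 0,131,0 6,136,-3 13,129,2 20,129,2
156 -50,123,-1 -43,123,0 -37,121,0 -30,121,1 -6,-3,105 -1,-3,105 -11,126,-1 -5,126,-1 0,127,-1 7,124,1 14,125,1 20,125,1
```

View pics/b7z.png

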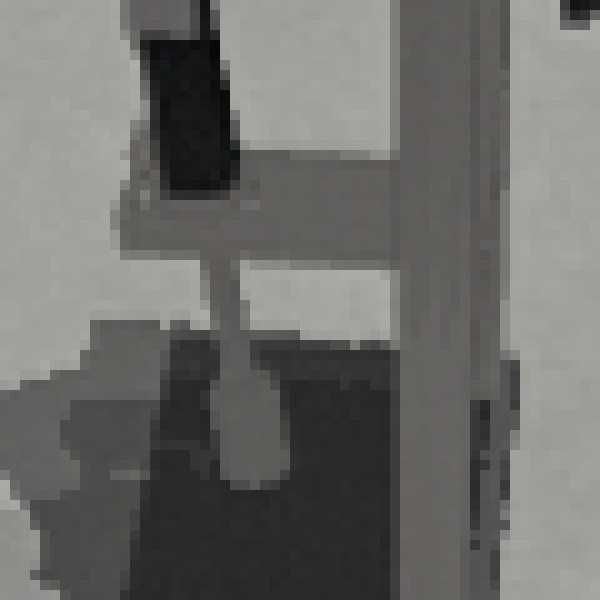

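```bash
python3 - <<'E'
from h import *
from m import stand
for tag in('b5','b6','b7'):
    s=pickle.load(open(tag+'.pkl','rb'));S=stand(world(s))*1000
    m=(S[...,0]>-8)&(S[...,0]<22)&(S[...,1]>-18)&(S[...,1]<8)&(S[...,2]>15)&(S[...,2]<122)
    n,l,st,_=cv2.connectedComponentsWithStats(m.astype(np.uint8));k=1+np.argmax(st[1:,4]);m=l==k
    r,c=np.nonzero(m)
    print(tag,m.sum(),'rows',r.min(),r.max(),'lowest rows z:',[ (int(q),S[q][m[q]][:,2].mean().round(1),int(m[q].sum())) for q in range(r.max()-3,r.max()+1)])
    # handle/collar transition: dark handle pixels lowest
    dk=(s['image'].max(-1)<45)&(S[...,0]>-25)&(S[...,0]<10)&(S[...,1]>-22)&(S[...,1]<0)&(S[...,2]>120)&(S[...,2]<230)
    z=S[...,2][dk];print('dark handle lowest z',np.sort(z)[:8].round(1))
E
```

```text
b5 105 rows 154 172 lowest rows z: [(169, np.float64(59.3), 7), (170, np.float64(57.1), 7), (171, np.float64(53.6), 7), (172, np.float64(50.1), 4)]
dark handle lowest z [159.3 159.6 160.4 161.6 163.3 163.3 163.4 164. ]
b6 116 rows 154 176 lowest rows z: [(173, np.float64(45.3), 7), (174, np.float64(41.5), 7), (175, np.float64(39.3), 6), (176, np.float64(36.7), 2)]
dark handle lowest z [147.3 148.2 148.5 148.6 148.6 149.4 149.7 149.8]
b7 118 rows 154 176 lowest rows z: [(173, np.float64(45.4), 7), (174, np.float64(42.1), 7), (175, np.float64(36.4), 7), (176, np.float64(35.4), 4)]
dark handle lowest z [142.9 146.2 146.5 146.8 147.1 147.3 148.4 148.4]
```

Lowest handle pixels are at z≈147 mm and the socket tip at about 35 mm. That puts the collar's lower face at about 138 mm, so it rests on the tines behind the lips; on the lips it would be 8 mm higher. The wrist force flipped from −3 to +5 N, which confirms the contact. Now I ease off gradually and watch.

```bash

python3 -m inch '[{"linear":[0,0,0],"twist":0,"gripper":0.2},{"linear":[0,0,0],"twist":0,"gripper":0.22},{"linear":[0,0,0],"twist":0,"gripper":0.225},{"linear":[0,0,0],"twist":0,"gripper":0.228},{"linear":[0,0,0],"twist":0,"gripper":0.229},{"linear":[0,0,0],"twist":0,"gripper":0.23},{"linear":[0,0,0],"twist":0,"gripper":0.231},{"linear":[0,0,0],"twist":0,"gripper":0.231}]'
python3 m.py b8
```

```text
time: 18.05
tool_pos: [0.5792, 0.2144, 0.2213]
ee_rot: [3.14, 0.004, 2.926]
wrist_force: [-0.6, -0.5, 6.2]
width: 0.0223
pts 343 angle from plumb -83.8 (+: socket to tool x) offset at pivot 0.6484 reach 0.120 b 0.0086
t 18.1 [0.5792 0.2144 0.2213] F [-0.2 -0.4  5.9] M [-0.07 -0.04  0.04] w 0.0217
TCP stand mm [-12.2  -0.3 221.3] yaw 167.62
handle 61 x med -7.0 [-18.4 0.8] y pct [-13.9 -12.8 -10.8  -7.1   2.5] z 167.2
shank 122 x med 1.6 [-24.8 29.8] y pct [-20.9 -19.5  -8.2  -0.3  13.5] z 121.8
socket 37 x med 4.3 [-5.1 13.0] y pct [-13.3 -11.3  -8.8  -6.4  -4.6] z 49.4
tine top y hist [2 6 5 7 4 2 4 0 0 1 0 0 0 0 0 0 0 0 0 0 0 0 0 0] n 31
```

View pics/b8c.png

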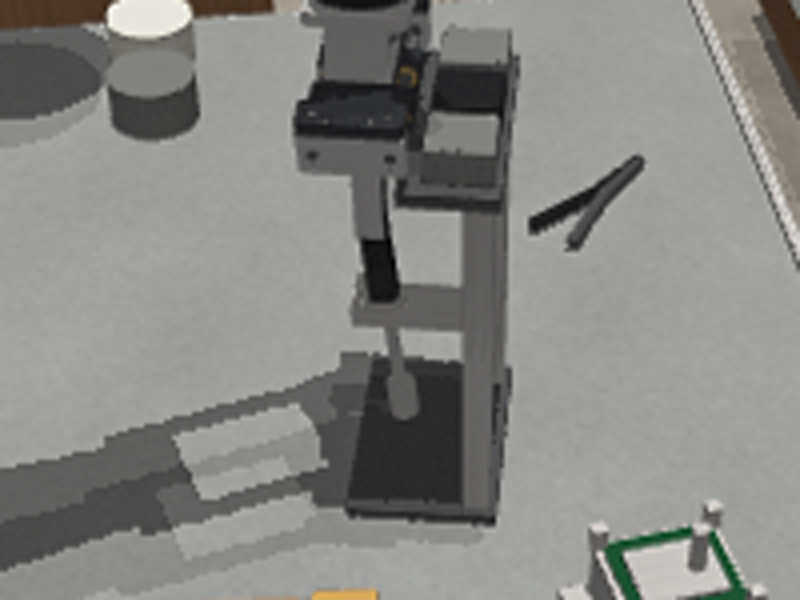

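```bash

python3 -m inch '[{"linear":[0,0,0],"twist":0,"gripper":0.232},{"linear":[0.01,0,0],"twist":0,"gripper":0.232},{"linear":[0.02,-0.003,0],"twist":0,"gripper":0.232},{"linear":[0.02,-0.004,0],"twist":0,"gripper":0.233},{"linear":[0.02,-0.004,0],"twist":0,"gripper":0.233},{"linear":[0.02,-0.004,0],"twist":0,"gripper":0.234},{"linear":[0.02,-0.004,0],"twist":0,"gripper":0.234}]'
python3 m.py b9
```

```text
time: 18.68
tool_pos: [0.5805, 0.214, 0.2192]
ee_rot: [3.141, 0.0, 2.926]
wrist_force: [-0.1, 0.7, 0.6]
width: 0.0221
pts 328 angle from plumb -80.8 (+: socket to tool x) offset at pivot 0.4181 reach 0.115 b 0.0087
t 18.73 [0.5803 0.214  0.2186] F [-0.   0.1  0.8] M [ 0.11 -0.25 -0.02] w 0.0218
TCP stand mm [-11.1  -0.4 218.6] yaw 167.63
handle 61 x med -4.5 [-15.6 3.0] y pct [-14.4 -13.2 -11.2  -8.4   2. ] z 165.0
shank 71 x med -3.6 [-23.2 25.2] y pct [-21.6 -19.2  -7.6  -3.8   4.8] z 112.9
socket 38 x med -0.5 [-10.8 7.3] y pct [-12.7 -10.3  -9.5  -6.1  -3.6] z 47.0
tine top y hist [ 4  6  7 10  2  4  0  1  0  0  0  0  0  0  0  0  1  0  0  0  0  0  0  0] n 35
```

View pics/b9c.png

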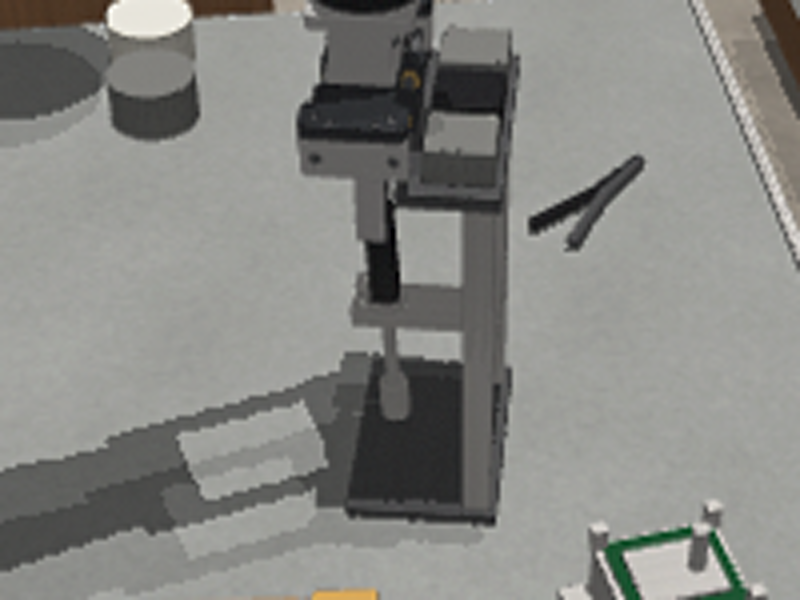

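The driver now stands upright on the fork: the socket is at x −0.5 mm and the handle −4.5 mm in the stand frame. Opening the fingers.

```bash

python3 -m inch '[{"linear":[0,0,0],"twist":0,"gripper":0.24},{"linear":[0,0,0],"twist":0,"gripper":0.25},{"linear":[0,0,0],"twist":0,"gripper":0.27},{"linear":[0,0,0],"twist":0,"gripper":0.3},{"linear":[0,0,0],"twist":0,"gripper":0.4},{"linear":[0,0,0],"twist":0,"gripper":0.5},{"linear":[0,0,0],"twist":0,"gripper":0.6},{"linear":[0,0,0],"twist":0,"gripper":0.6},{"linear":[0,0,0],"twist":0,"gripper":0.6},{"linear":[0,0,0],"twist":0,"gripper":0.6}]'
python3 m.py c0
```

```text
time: 19.57
tool_pos: [0.5804, 0.214, 0.2193]
ee_rot: [3.141, 0.0, 2.926]
wrist_force: [0.3, 0.0, -0.2]
width: 0.0563
pts 338 angle from plumb -83.3 (+: socket to tool x) offset at pivot 0.5936 reach 0.118 b 0.0091
t 19.62 [0.5804 0.214  0.2193] F [ 0.8 -0.   0.1] M [ 0.11 -0.15  0.02] w 0.0566
TCP stand mm [-11.   -0.5 219.3] yaw 167.63
handle 61 x med -4.8 [-15.7 3.6] y pct [-14.6 -13.  -11.6  -8.5  -5.8] z 165.7
shank 79 x med -4.3 [-24.0 24.8] y pct [-21.2 -18.9  -6.   -2.8   7.6] z 113.8
socket 36 x med -4.7 [-14.4 3.5] y pct [-13.4 -11.2  -9.3  -4.7  -1.6] z 47.9
tine top y hist [ 2  6 10  5  4  0  1  1  1  0  0  0  0  0  1  0  0  0  0  0  1  0  0  0] n 32
```

View pics/c0c.png

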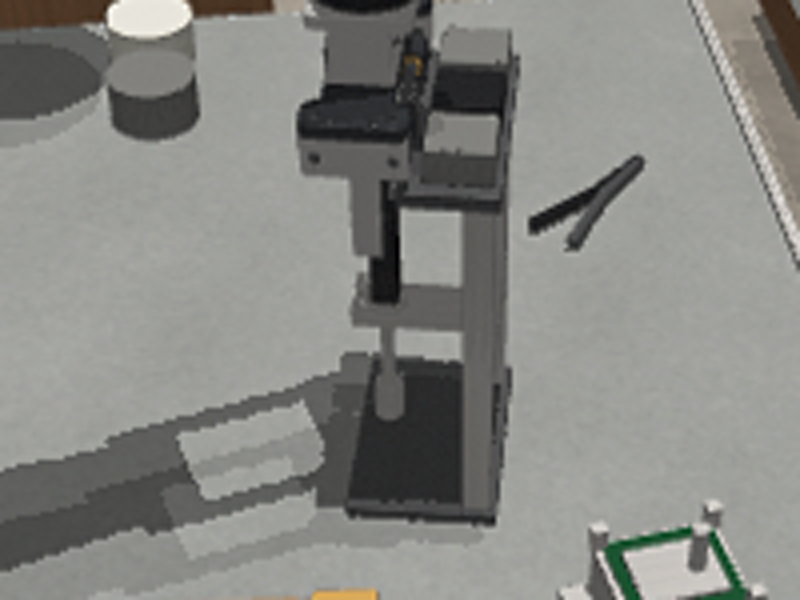

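It hangs plumb, with handle, shank and socket all at x ≈ −4.5 mm. I'll retreat straight back.

```bash

python3 -m inch '[{"linear":[-0.05,0.011,0],"twist":0,"gripper":0.6},{"linear":[-0.15,0.033,0],"twist":0,"gripper":0.6},{"linear":[-0.28,0.062,0],"twist":0,"gripper":0.6},{"linear":[-0.4,0.088,0],"twist":0,"gripper":0.6},{"linear":[-0.55,0.12,0],"twist":0,"gripper":0.6},{"linear":[-0.7,0.154,0],"twist":0,"gripper":0.6},{"linear":[-0.85,0.187,0],"twist":0,"gripper":0.6},{"linear":[-1,0.22,0],"twist":0,"gripper":0.6},{"linear":[-1,0.22,0],"twist":0,"gripper":0.6}]'
python3 -m inch '[{"linear":[-0.2,0.05,0.1],"twist":0,"gripper":0.6},{"linear":[-0.4,0.1,0.2],"twist":0,"gripper":0.6},{"linear":[-0.6,0.1,0.3],"twist":0,"gripper":0.6},{"linear":[-0.6,0.1,0.3],"twist":0,"gripper":0.6},{"linear":[-0.6,0.1,0.3],"twist":0,"gripper":0.6},{"linear":[-0.6,0.1,0.3],"twist":0,"gripper":0.6},{"linear":[-0.6,0.1,0.3],"twist":0,"gripper":0.6},{"linear":[-0.6,0.1,0.3],"twist":0,"gripper":0.6},{"linear":[-0.6,0.1,0.3],"twist":0,"gripper":0.6},{"linear":[-0.6,0.1,0.3],"twist":0,"gripper":0.6}]'
cat > f.py <<'E'
from h import *
from m import stand
import sys
for n in('side','top'):
    tag=n+sys.argv[1];s=snap(n,tag);S=stand(world(s))*1000
    m=(abs(S[...,0]+4)<18)&(abs(S[...,1])<17)
    if n=='side':
      for a,b in((195,225),(155,190),(85,125),(30,60)):
        p=S[m&(S[...,2]>a)&(S[...,2]<b)];print(a,len(p),np.median(p,0).round(1) if len(p) else '')
    else:
      p=S[m&(S[...,2]>190)];print('top butt',len(p),p.mean(0).round(1) if len(p) else '')
    im=s['image'];c=im[100:200,230:350] if n=='side' else im[150:230,120:250]
    cv2.imwrite(f'pics/{tag}c.png',np.clip(cv2.resize(c,None,fx=6,fy=6,interpolation=cv2.INTER_CUBIC)[:,:,::-1].astype(float)*1.3,0,255).astype(np.uint8))
    W=world(s)
    if n=='top':
      for nm,(u0,u1,v0,v1),(a,b) in(('brush',(255,278,210,290),(.01,.04)),('tweez',(287,305,215,280),(.003,.03)),('jig',(255,315,110,175),(.01,.12))):
        w=W[v0:v1,u0:u1].reshape(-1,3);w=w[(w[:,2]>a)&(w[:,2]<b)];print(nm,np.median(w,0).round(4))
E
python3 f.py f1
```

```text
time: 20.37
tool_pos: [0.4776, 0.2368, 0.22]
ee_rot: [3.141, -0.001, 2.928]
wrist_force: [0.1, 0.6, -0.6]
width: 0.0565
time: 21.2
tool_pos: [0.4207, 0.2458, 0.2487]
ee_rot: [-3.141, -0.001, 2.925]
wrist_force: [0.7, 0.6, 0.4]
width: 0.0565
195 79 [ -5.8  -8.7 211.7]
155 79 [ -4.5 -10.6 172.2]
85 31 [ -6.3  -4.4 100.6]
30 57 [-4.6 -9.1 49.7]
top butt 128 [ -3.5  -3.4 221.5]
brush [0.4655 0.0397 0.0148]
tweez [ 0.4603 -0.0412  0.0065]
jig [ 0.7475 -0.0076  0.0586]
```

View pics/sidef1c.png

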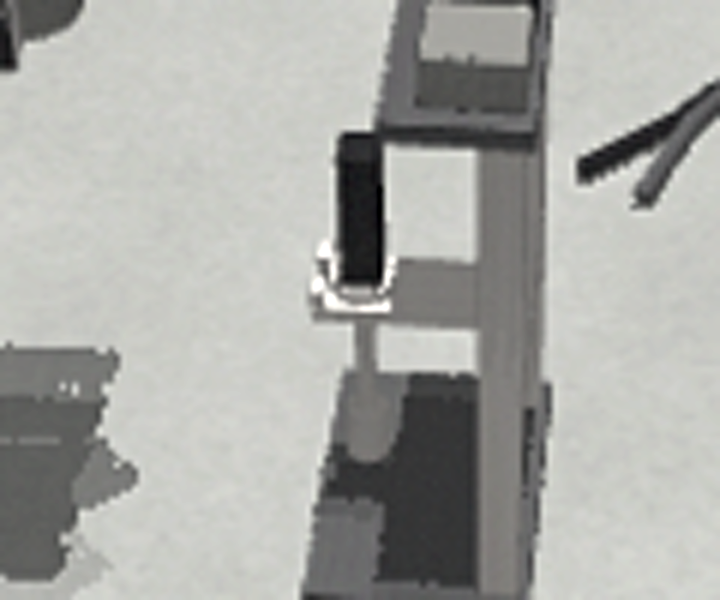

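View pics/topf1.png

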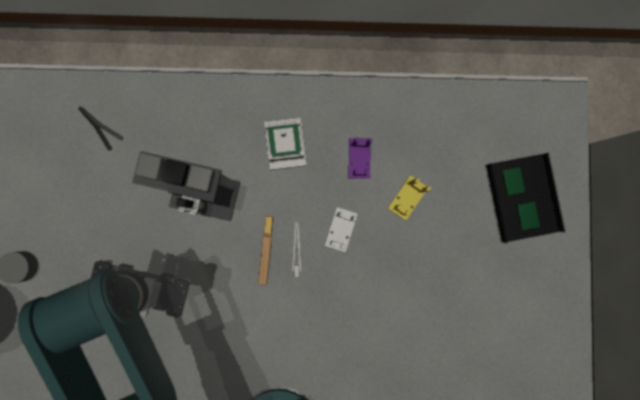

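The driver hangs plumb at (360,220–460) in the crop, and the bystanders are unmoved. One more check on its height: the top face should read about 217 mm if seated, and about 225 mm if it sat on the lips.

```bash
python3 - <<'E'
from h import *
from m import stand
for tag in('topf1','sidef1'):
    s=pickle.load(open(tag+'.pkl','rb'));S=stand(world(s))*1000
    m=(abs(S[...,0]+4)<9)&(abs(S[...,1])<9)&(S[...,2]>205)&(S[...,2]<240)&(s['image'].max(-1)<60)
    z=S[...,2][m];print(tag,len(z),np.histogram(z,bins=np.arange(205,240,3))[0],'x',S[...,0][m].mean(),'y',S[...,1][m].mean())
    # refs
    b=(abs(S[...,2]-314)<8)&(S[...,0]>32)&(S[...,0]<70)&(abs(S[...,1])<65);print('box top',np.median(S[...,2][b]))
    t=(abs(S[...,2]-135)<6)&(S[...,0]>20)&(S[...,0]<60)&(abs(S[...,1])<40); print('plate',np.median(S[...,2][t]) if t.any() else '')
    k=(abs(S[...,0]+4)<17)&(abs(S[...,1])<17)&(S[...,2]>136)&(S[...,2]<155)&(s['image'].max(-1)>90);print('collar top',np.histogram(S[...,2][k],bins=np.arange(136,156,2))[0])
    l=(S[...,0]>-29)&(S[...,0]<-23)&(abs(S[...,1])<22)&(S[...,2]>130);print('lip',np.percentile(S[...,2][l],[20,50,80]))
E
python3 -m inch '[{"linear":[0,0,0],"twist":0,"gripper":0.6},{"linear":[0,0,0],"twist":0,"gripper":0.6},{"linear":[0,0,0],"twist":0,"gripper":0.6},{"linear":[0,0,0],"twist":0,"gripper":0.6},{"linear":[0,0,0],"twist":0,"gripper":0.6},{"linear":[0,0,0],"twist":0,"gripper":0.6}]'
python3 f.py f2
```

```text
topf1 61 [ 0  0  3 30 24  4  0  0  0  0  0] x -4.759790296731643 y -0.3411945022723364
box top 313.87268858716504
plate 
collar top [10 16 20 11  4  2  0  1  0]
lip [140.14533889 142.67841791 143.89433626]
sidef1 28 [ 2  2  4  8 11  1  0  0  0  0  0] x -4.162104391668917 y -1.7954560015018843
box top 314.35283649180184
plate 135.22616810390616
collar top [10  5 11  6  4  0  0  2  0]
lip [135.71753675 141.80772178 145.2087254 ]
time: 21.8
tool_pos: [0.4203, 0.246, 0.2494]
ee_rot: [3.141, 0.0, 2.926]
wrist_force: [-0.1, -0.6, -0.3]
width: 0.0565
195 81 [ -5.6  -9.5 211.4]
155 81 [ -4.2 -10.8 172.4]
85 32 [ -5.   -4.8 100. ]
30 52 [-4.4 -8.6 48.4]
top butt 126 [ -3.5  -3.3 221.9]
brush [0.4655 0.0396 0.0145]
tweez [ 0.463  -0.0412  0.0063]
jig [ 0.7476 -0.0079  0.0585]
```

View pics/topf2c.png

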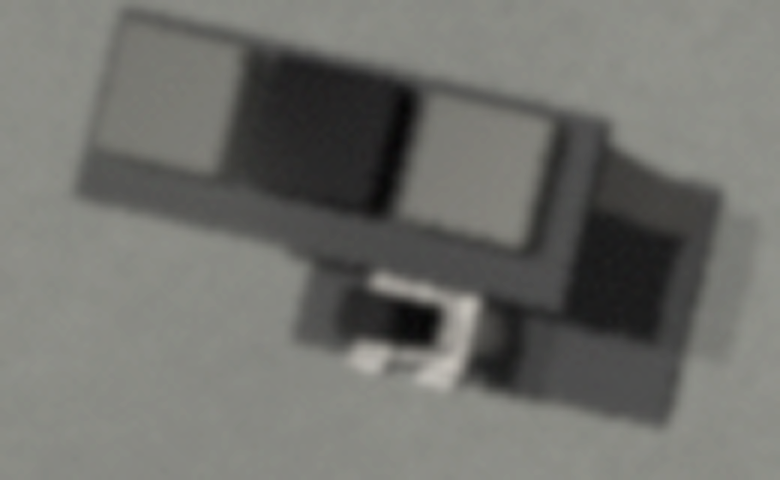

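The butt face reads about 217 mm and the collar top about 141 mm, so it is seated flat behind the lips. Two looks agree that it is still. Handing in.

```bash
python3 -c "
from bench import robot
print(robot.close_job())"
```

```text
the job is handed in; nothing more can be done
None
```

The nut driver is hanging socket-down in the fork, and I handed the job in at about 22 s of the 69 s.

**What I did**
- **Lift:** I gripped it near the butt and lifted it straight up. At the fixed grip force it already drooped to about 45°. During the lift the upward wrist force suggested the drooping shank brushed the cradle's shank rest briefly.
- **Swing and regrip:** I eased the finger opening in small steps until it hung about 7° from plumb, then gripped again.
- **Placing:** The moves offer no tool tilt, so the gripper stayed vertical instead of leaning back 30 to 45°. Gripping close to the fingertips and the butt, with the driver's small tilt towards the stand, let the gripper body pass above the shelf edge and in front of the boxes. By my measurements it cleared them, and the wrist force showed no contact there.
- **Letting go:** I lowered it until the wrist force showed the collar resting on the tines, eased the grip so it settled flat, then opened and backed away.

**Last checks**
- **Height:** The butt face is about 217 mm above the bench and the collar top about 141 mm, which matches being seated. On the lips it would read about 8 mm higher.
- **Position:** It hangs plumb, about 4 to 5 mm towards the lips from the seat's centre and behind them. Two looks about 0.6 s apart agree that it is still.
- **Bystanders:** Brush and jig are within 1 mm of their starting places. The tweezers read within about 3 mm, which is measurement scatter.
- **Robot:** It was well clear of everything, with wrist force near zero.

**Readings that disagreed:** My contact height came out about 3 mm higher than calculated. My automatic angle estimate failed near the stand, so there I judged tilt from the shank and socket positions instead.

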